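# Feed a printed panel through the deburring unit with the push stick

## Robot

A 7-joint arm with a two-finger parallel gripper is mounted at the origin on the work surface. World frame = base frame: x ahead of the robot, y to its left, z up, the work surface at z = 0. Lengths are in m, angles in rad, forces in N, time in s.
With the tool pointing down it reaches from about 0.425 to 0.875 m from the base axis. Payload 4.7 kg.
Tool frame: the origin (TCP) lies on the centre line of the jaws, within the pads' length; the fingertips stand 19 mm ahead of it and the grasp point (between the pads) is the TCP (ctrl.nose_length is the distance from the TCP to the fingertips, in m); z points along the fingers, x is the direction in which the jaws open and shut, and the axes are right-handed (so a half turn about z gives the same grasp; the last joint's range is limited). The gripper opens to 87 mm and grips with 3 to 60 N. Pads are 19 mm wide; open, the fingers measure 117 mm over their backs; the gripper's body (75 mm by 190 mm) begins 51 mm behind the grasp point.
Start: joints at [-1.115, 0.321, -0.07, 1.45, 0.023, 1.371, -0.057], TCP at [0.278, 0.588, 0.242] pointing down, gripper open.
Joint ranges: [-2.86, 2.86], [-0.3, 2.09], [-1.38, 1.24], [0.06, 2.45], [-1.56, 4.7], [0.09, 2.05], [-2.69, 2.69]. Speed limits (rad/s): [2.57, 2.57, 3.14, 3.14, 3.14, 3.14, 3.14].

## Interface

Orientations are given as a rotation vector (axis times angle).
In Python, from bench import ctrl gives the robot as it stands. The module is installed in compiled form; this text tells all that it offers.
- The arm moves only by the shell command python3 -m crank 'ROWS' [OPENING] [FORCE]. ROWS is a JSON object of lists of equal length, an entry for each row: "dp": the shift along the tool's x, y, z in cm, a list of three; "delta_rot": the turn, a rotation vector about the tool's x, y, z in rad, a list of three. In form: {"dp": [[x, y, z], ...], "delta_rot": [[rx, ry, rz], ...]}. A call has exactly 8 rows; each row shifts and turns the commanded pose from where the row before left it, along the tool's axes as they then stand; what a row does not reach is not made up. A row lasts 1/10 s, in which the tool goes at most 50 mm and 8.59 degrees, less where a joint would pass 70% of its speed; a pose out of reach is approached as far as the arm can. A call with a gripper value outside its range is refused whole. OPENING is the finger opening in cm, from 0 to 8.7, set as the call begins (- or left out, the last holds). The fingers move at their own pace and stop on an object; FORCE is the grip in N (left out, the last holds). Time passes only in rows, so rows that do not move let the fingers close, or fill a call up. It gives the time, the measured TCP pose, the force and the opening at its end, in the units of the state.
- ctrl.get_state(): the state, without advancing time (a new reading comes with each control period).
- ctrl.get_image(name): name is "scene" or "top"; returns the picture (420x560x3 uint8, blue, green, red); there is no depth.
- ctrl.camera_info(name): a dict with "camera_matrix" (3x3 intrinsics, pixels), "xyz" and "orientation" of the camera in the world. Camera axes: x right, y down, z forward; pixel columns grow to the right and rows downward; lengths in m; the calibration is good to about 2 mm. A picture is of the moment at which its call begins. camera_info takes no time and is no camera call.
- ctrl.close_job(): hands the job in, once; it reports no verdict.
The state is a dict: "time": time; "joint_positions": joint angles; "qd": joint speeds; "joint_torque": joint torques, N m; "position": TCP position; "tool_rot": TCP orientation; "ft_force": force on the tool from outside, world axes, zero at the start; "torque": the same for the moment, N m; "grip_width": opening from 0.0 (shut) to 1.0 (fully open).
Only numpy, scipy, OpenCV 4.12 (cv2) and the standard library are available. Lean on these libraries where they do the work, as an engineer would, in place of code of your own. Each camera call takes 0.05 s, during which the arm holds its last target.

## Task

Pick up the wooden push stick and, touching the black printed panel with nothing but the stick, first slide the panel on the infeed bed square against the deburring unit's fence, then push it from behind along the fence, under the low guard, until it lies flat on the outfeed bed wholly clear of the guard. Then lay the push stick back on its rubber mat, handle up as you found it, and leave everything else on the table where it is.

Things in the scene. Friction and masses are not known exactly. Their poses are not given: they have to be found in the camera images.
- deburrer: Fixed grey bench deburring unit, no moving parts. Origin on the table under the guard's middle, at mid-width of the bed. Its y is the feed direction (infeed -y, outfeed +y), its x points across the bed to the fence. Bed: top 40 mm over the table, x -75 to 75, y -215 to 205 mm; near side and ends open, no stops. Motor housing beyond the fence: x 87 to 189, y -60 to 60 mm, 122 mm high.
- fence_face (a point): Point on the fence's guiding face (deburrer x = +75 mm) at bed height, 115 mm before the guard's middle (deburrer y = -115). The fence is a dark steel bar 12 mm thick along the whole bed, also under the guard; its top is 58 mm over the table.
- guard_inlet (a point): Middle of the guard opening's lower edge on the infeed side, at bed height (deburrer x = 39, y = -35 mm). The guard is a clear-topped hood across the bed, deburrer y -35 to 35, top 105 mm over the table. Its opening runs straight through, 72 mm wide (x 3 to 75, up to the fence), 26 mm high over the bed; at x below 3 the hood is closed down to the bed.
- guard_outlet (a point): The same point of the opening on the outfeed side (deburrer x = 39, y = +35 mm, bed height).
- panel: Black 3D-printed flat panel, 60 mm along its x, 90 mm along its y, 14 mm thick, 60 to 130 g. Origin at the centre of its underside. At the start it lies on the infeed bed, askew by up to 0.3 rad, 20 to 45 mm short of lying against the fence, its y roughly along the feed. Slides at about 1 N; it stops when the pushing does.
- push_stick: Wooden push stick, 130 g: flat blade 195 mm long, 30 wide, 12 thick, with an upright handle block on its rear. Origin on the underside below the handle's centre; x along the blade to its square nose 170 mm ahead (rear end at x = -25), z up. Centre of mass about 20 mm ahead of the origin. Starts flat on the mat, nose roughly along the mat's +x. The handle is too tall for the guard; the blade passes.
- stick_grip (a point): Centre of the handle block, 52 mm above the stick's underside, above its origin. The handle is 50 mm along the stick's x and 20 mm thick along its y (grip it across this); its top is 76 mm above the underside.
- stick_mid (a point): Point on the push stick's underside in the middle of the blade's length (72.5 mm ahead of push_stick's origin).
- mat: Fixed black rubber mat on the table, 270 mm along its x, 130 mm along its y, 3 mm thick; origin at the centre of its underside. The push stick's place.
- spray_bottle: Bystander: standing clear bottle, 56 mm across, 160 mm tall. Origin at the centre of its underside.
- jar: Bystander: standing white jar with black cap, 70 mm across, 90 mm tall. Origin at the centre of its underside.
- spool: Bystander: filament spool lying flat, 190 mm across, 60 mm high. Origin at the centre of its underside.
- scraper: Bystander: scraper (spatula) lying flat; x along it, handle to -x, origin about its middle.
- cutters: Bystander: side cutters lying flat, about 140 mm long, 12 mm high, origin at the pivot, x towards the jaws.
- bracket: Bystander: small black printed L bracket, 50 x 30 mm, 46 mm high. Origin at the centre of its foot's underside.
- glue_stick: Bystander: standing white glue stick, 30 mm across, 95 mm tall. Origin at the centre of its underside.
Things that resemble listed ones, but are neither listed nor needed, are in the scene too. Of the things like the push_stick, leave any that is purple; of the rest the larger one is meant.

How it is judged:
By the outcome, as a careful person would: the job done as asked, in the order asked, and still so for the second after the job is handed in, with the robot touching nothing.
It also fails if it takes over 66 s, if anything falls off the work surface, if the arm or the gripper's body presses on something with over 40 N, if the wrist force passes 120 N, or if a joint passes its speed limit or range.

## Working session

There is one attempt and no reset: what is moved stays moved. The work goes in short steps, Python scripts to look and compute and a shell command to move; the robot and the scene stay as the last step left them, time stands still between calls to the robot, and variables do not carry over. Pictures are saved under pics/ and viewed, and the job is handed in when it is done.

```bash
mkdir -p pics; ls; python3 - <<'E'
from bench import ctrl
import cv2, numpy as np
for n in ("scene","top"):
    im=ctrl.get_image(n); cv2.imwrite(f"pics/{n}0.png",im); np.save(f"pics/{n}0.npy",im)
    i=ctrl.camera_info(n); print(n,i)
s=ctrl.get_state(); print(s); print(ctrl.nose_length)
E
```

```text
pics
scene {'camera_matrix': array([[525.14141782,   0.        , 275.87338191],
       [  0.        , 525.14141782, 209.47231221],
       [  0.        ,   0.        ,   1.        ]]), 'xyz': array([1.12171671, 0.6411485 , 1.28656809]), 'orientation': array([-0.98894578, -2.60863903,  0.83864717])}
top {'camera_matrix': array([[431.33288604,   0.        , 276.23664915],
       [  0.        , 431.33288604, 212.30687572],
       [  0.        ,   0.        ,   1.        ]]), 'xyz': array([0.23623381, 0.02182105, 1.60309597]), 'orientation': array([-2.16806099,  2.10445766, -0.20718021])}
{'time': 0.1, 'joint_positions': array([-1.11486287,  0.32172295, -0.07012143,  1.45158296,  0.0226249 ,
        1.37080546, -0.05691589]), 'qd': array([-5.46202006e-04, -1.70208862e-03,  4.42527869e-04, -2.41380043e-03,
       -5.83146112e-05,  9.56831123e-04, -8.73518591e-04]), 'joint_torque': array([-3.22266960e-04, -4.92571521e+01, -4.05949373e-01, -3.13399422e+01,
       -6.43239054e-02,  3.94800352e-02,  8.90838737e-05]), 'position': array([0.27776353, 0.58713284, 0.24057295]), 'tool_rot': array([ 2.65332224e+00,  1.68020788e+00, -2.20112957e-03]), 'ft_force': array([-0.68236372, -0.11416455, -0.31570046]), 'torque': array([-0.03579064, -0.03565555, -0.03277843]), 'grip_width': 1.004862830784708}
0.019
```

View pics/scene0.png

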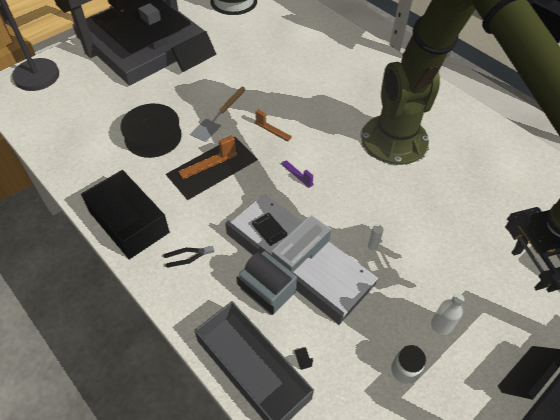

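View pics/top0.png

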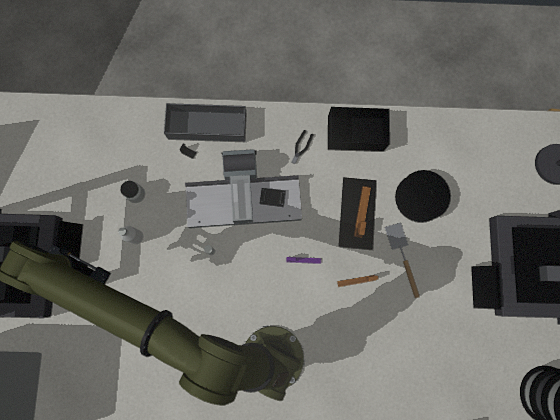

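Push-stick candidates: orange on mat (scene 208,160 / top 363,211), a smaller orange one (scene 272,125 / top 363,279) and a purple one (scene 298,172 / top 304,260). By the description it's the larger orange one on the mat. The panel is at top (272,197), and the black bracket and bins are other black things. I'll check this in close crops.

```bash
cat > h.py <<'E'
import numpy as np, cv2
from scipy.spatial.transform import Rotation as R
from bench import ctrl
def cam(n):
    i=ctrl.camera_info(n); return i["camera_matrix"],np.array(i["xyz"]),R.from_rotvec(i["orientation"]).as_matrix()
def ray(n,uv,z):
    K,c,M=cam(n); uv=np.atleast_2d(np.array(uv,float))
    d=(M@np.linalg.inv(K)@np.c_[uv,np.ones(len(uv))].T).T
    return c+d*((z-c[2])/d[:,2])[:,None]
def proj(n,P):
    K,c,M=cam(n); p=(K@M.T@(np.atleast_2d(P)-c).T).T
    return p[:,:2]/p[:,2:]
E
python3 - <<'E'
import cv2,numpy as np
t=np.load("pics/top0.npy"); s=np.load("pics/scene0.npy")
cv2.imwrite("pics/ct.png",cv2.resize(t[140:270,170:400],None,fx=3.4,fy=3.4,interpolation=cv2.INTER_CUBIC))
cv2.imwrite("pics/cs.png",cv2.resize(s[90:330,150:400],None,fx=2.5,fy=2.5,interpolation=cv2.INTER_CUBIC))
E
```

```text
(no output)
```

View pics/ct.png

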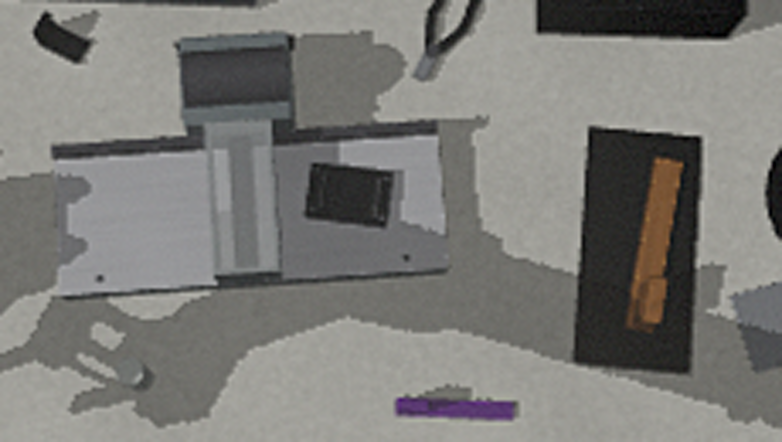

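View pics/cs.png

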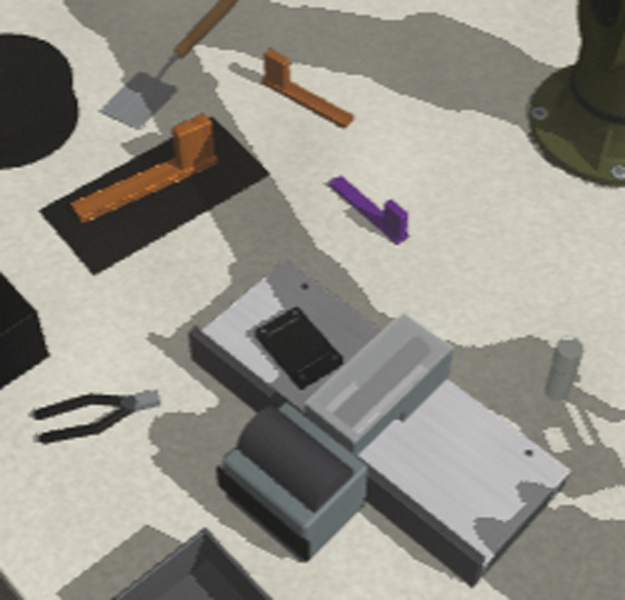

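The crops confirm it: the wooden stick on the mat has its handle at the near (robot) end and its nose pointing away. Next I'll measure.

```bash
cat > meas.py <<'E'
from h import *
import sys
def rect(mask,box):
    m=np.zeros_like(mask); x0,y0,x1,y1=box; m[y0:y1,x0:x1]=mask[y0:y1,x0:x1]
    cs,_=cv2.findContours(m,cv2.RETR_EXTERNAL,cv2.CHAIN_APPROX_NONE)
    c=max(cs,key=cv2.contourArea); return c
def show(n,c,z,up=1.0):
    c=c.reshape(-1,2)
    P=ray(n,c,z)[:,:2]*1000
    r=cv2.minAreaRect(P.astype(np.float32)); return r,cv2.boxPoints(r)
if __name__=="__main__":
    for n in ("top","scene"):
        im=np.load(f"pics/{n}0.npy"); im4=cv2.resize(im,None,fx=1,fy=1)
        hsv=cv2.cvtColor(im,cv2.COLOR_BGR2HSV); g=im.max(axis=2)
        org=((hsv[...,0]<20)&(hsv[...,1]>130)&(hsv[...,2]>60)).astype(np.uint8)
        blk=(g<50).astype(np.uint8)
        B={"top":((330,170,385,255),(255,180,292,212)),"scene":((150,125,270,210),(245,208,292,250))}[n]
        # mat
        c=rect(((g<60)|(org>0)).astype(np.uint8),B[0]); r,b=show(n,c,0.003); print(n,"mat",np.round(r[0],1),np.round(r[1],1),round(r[2],1),b.round(0).tolist())
        c=rect(org,B[0]); print("org px",cv2.boxPoints(cv2.minAreaRect(c)).round(1).tolist()); r,b=show(n,c,0.015); print(n,"stick",np.round(r[0],1),np.round(r[1],1),round(r[2],1),b.round(0).tolist())
        c=rect(blk,B[1]); r,b=show(n,c,0.054); print(n,"panel",np.round(r[0],1),np.round(r[1],1),round(r[2],1),b.round(0).tolist())
E
python3 meas.py
python3 - <<'E'
import cv2,numpy as np
t=np.load("pics/top0.npy"); s=np.load("pics/scene0.npy")
def g(im,x0,y0,x1,y1,f,name):
    c=cv2.resize(im[y0:y1,x0:x1],None,fx=f,fy=f,interpolation=cv2.INTER_CUBIC)
    for x in range((x0+9)//10*10,x1,10): cv2.line(c,(int((x+.5-x0)*f),0),(int((x+.5-x0)*f),4 if x%50 else 10),(0,0,255),1); cv2.putText(c,str(x),(int((x-x0)*f),18),0,.32,(0,0,255),1)
    for y in range((y0+9)//10*10,y1,10): cv2.line(c,(0,int((y+.5-y0)*f)),(4,int((y+.5-y0)*f)),(0,0,255),1); cv2.putText(c,str(y),(6,int((y+.5-y0)*f)+4),0,.32,(0,0,255),1)
    cv2.imwrite("pics/"+name,c)
g(t,175,165,310,235,5.9,"gt.png")
g(s,215,185,385,330,4.1,"gs.png")
g(s,160,125,265,205,7,"gst.png")
E
```

```text
top mat [ 530.7 -307.6] [127.1 268.3] 86.3 [[393.0, -362.0], [661.0, -380.0], [669.0, -253.0], [401.0, -236.0]]
org px [[354.6000061035156, 233.3000030517578], [361.0, 186.10000610351562], [370.20001220703125, 187.3000030517578], [363.79998779296875, 234.5]]
top stick [ 539.2 -324.7] [ 34.8 183.3] 81.9 [[446.0, -329.0], [628.0, -355.0], [632.0, -320.0], [451.0, -295.0]]
top panel [571.  18.] [83.9 59. ] 84.1 [[537.0, -21.0], [596.0, -27.0], [605.0, 57.0], [546.0, 63.0]]
scene mat [ 535.1 -312.5] [142.9 267.2] 86.8 [[398.0, -376.0], [665.0, -391.0], [673.0, -249.0], [406.0, -234.0]]
org px [[173.39999389648438, 160.60000610351562], [232.39999389648438, 134.39999389648438], [240.8000030517578, 153.1999969482422], [181.8000030517578, 179.39999389648438]]
scene stick [ 525.4 -329.6] [ 83.9 228.7] 88.3 [[410.0, -368.0], [638.0, -375.0], [641.0, -291.0], [412.0, -284.0]]
scene panel [578.5  20.3] [93.7 61.5] 83.9 [[543.0, -23.0], [604.0, -30.0], [614.0, 64.0], [553.0, 70.0]]
```

View pics/gt.png

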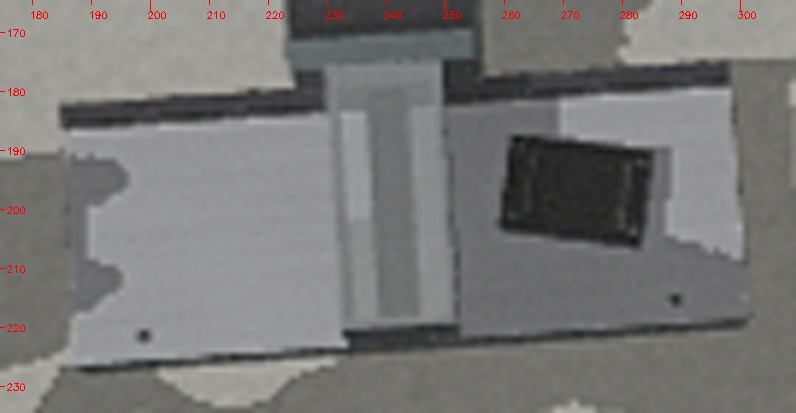

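View pics/gs.png

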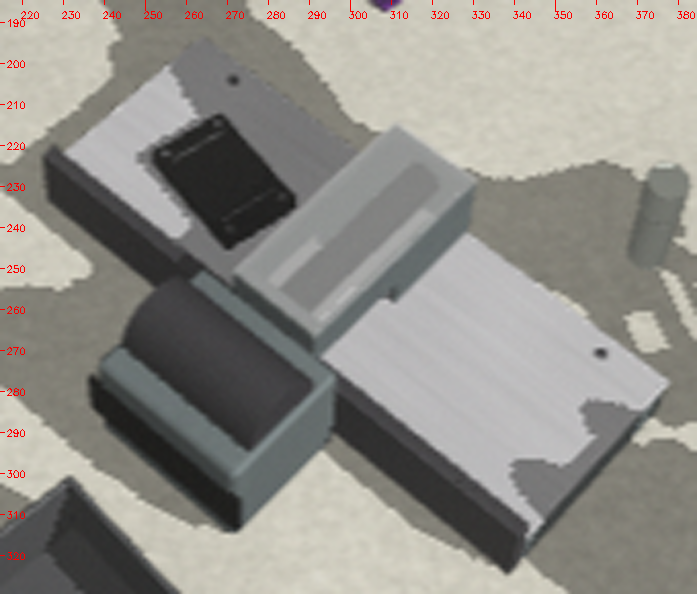

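View pics/gst.png

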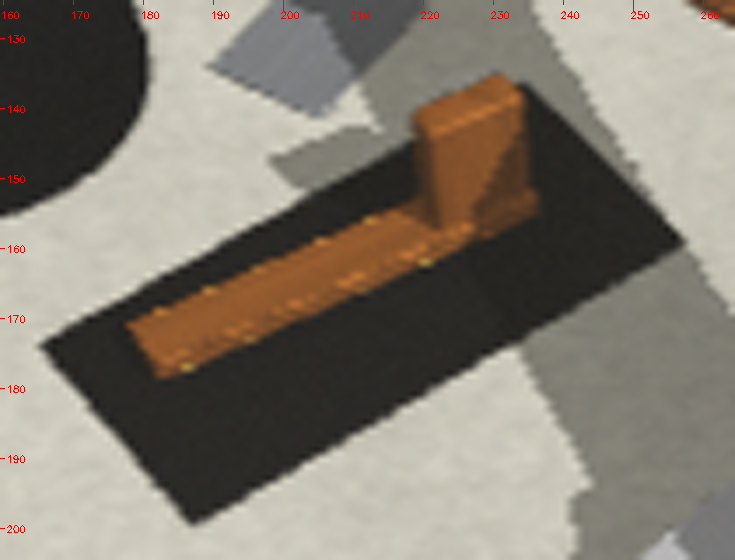

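```bash
python3 - <<'E'
from h import *
def kab(A,B):
    A=np.array(A,float);B=np.array(B,float);a=A.mean(0);b=B.mean(0);U=(A-a);V=(B-b)
    th=np.arctan2((U[:,0]*V[:,1]-U[:,1]*V[:,0]).sum(),(U*V).sum()); 
    Rm=np.array([[np.cos(th),-np.sin(th)],[np.sin(th),np.cos(th)]]); t=b-Rm@a
    return th,t,(A@Rm.T+t-B)
for n,L in {"top":[((-75,-215,40),(301.3,218.7)),((-75,205,40),(187.4,226.4)),((75,205,40),(185.5,186.2)),((75,-215,40),(298.6,179.1))],
 "scene":[((-75,-215,40),(264.5,193.8)),((-75,205,40),(377.2,277.7)),((75,205,58),(215+527/4.1-.5,185+522/4.1-.5)),((75,-215,58),(215+64/4.1-.5,185+153/4.1-.5))]}.items():
    W=[ray(n,p,m[2]/1000)[0,:2]*1000 for m,p in L]; th,t,r=kab([m[:2] for m,_ in L],W); print(n,"deb",th,t,r.round(1).tolist())
for n,L in {"scene":[((135,-65),(165.2,173.8)),((135,65),(187.1,199.4)),((-135,65),(257.2,159.1)),((-135,-65),(234.8,136.6))],
 "top":[((135,-65),(376.1,179.9)),((135,65),(343,177.2)),((-135,65),(338.6,246.7)),((-135,-65),(372.6,249.8))]}.items():
    W=[ray(n,p,.003)[0,:2]*1000 for m,p in L]; th,t,r=kab([m[:2] for m,_ in L],W); print(n,"mat",th,t,r.round(1).tolist())
print("nose top", ray("scene",(177.6,170.5),.015), "base nose", ray("scene",(160+160/7-.5,125+378/7-.5),.003))
for p in [(413,115),(500,73),(525,93),(435,137)]: print("handle top scene",(ray("scene",(160+p[0]/7-.5,125+p[1]/7-.5),.079)[0]*1000).round(1))
# top: from ct.png (x0=170,y0=140,f=3.4)
f=lambda p:(170+p[0]/3.4-.5,140+p[1]/3.4-.5)
for nm,z,P in [("blade nose top",.015,[(658,157),(683,160)]),("handle top",.079,[(643,275),(667,278),(663,323),(640,320)]),("rear",.015,[(626,327),(655,331)])]:
    for p in P: print("top",nm,(ray("top",f(p),z)[0]*1000).round(1))
E
```

```text
top deb 0.09838960611185815 [548.49265731 126.65753932] [[0.2, -1.4], [0.3, 1.4], [-0.4, -0.5], [-0.1, 0.5]]
scene deb 0.10204302220869953 [552.98246565 131.47304074] [[0.2, -1.0], [-1.5, 3.0], [-0.1, 5.6], [1.5, -7.6]]
scene mat -0.06735277119337618 [ 535.7582431  -305.06566001] [[0.7, -0.9], [1.5, 0.9], [-1.0, 2.2], [-1.3, -2.2]]
top mat -0.06000918127972079 [ 529.80425837 -308.67297673] [[-0.1, -1.1], [1.3, 1.3], [-0.6, 1.3], [-0.6, -1.4]]
nose top [[ 0.63259745 -0.35404276  0.015     ]] base nose [[ 0.63587828 -0.32676305  0.003     ]]
handle top scene [ 490.9 -318.6   79. ]
handle top scene [ 445.4 -313.1   79. ]
handle top scene [ 444.7 -296.1   79. ]
handle top scene [ 491.8 -301.6   79. ]
top blade nose top [ 633.3 -327.4   15. ]
top blade nose top [ 630.8 -355.4   15. ]
top handle top [ 488.6 -296.5   79. ]
top handle top [ 486.2 -321.9   79. ]
top handle top [ 438.2 -317.3   79. ]
top handle top [ 440.7 -293.    79. ]
top rear [ 441.1 -290.9   15. ]
top rear [ 437.6 -322.7   15. ]
```

```bash
python3 - <<'E'
import cv2,numpy as np
t=np.load("pics/top0.npy")
def g(im,x0,y0,x1,y1,f,name):
    c=cv2.resize(im[y0:y1,x0:x1],None,fx=f,fy=f,interpolation=cv2.INTER_CUBIC)
    for x in range((x0+9)//10*10,x1,10): cv2.line(c,(int((x+.5-x0)*f),0),(int((x+.5-x0)*f),4),(0,0,255),1); cv2.putText(c,str(x),(int((x-x0)*f),18),0,.32,(0,0,255),1)
    for y in range((y0+9)//10*10,y1,10): cv2.line(c,(0,int((y+.5-y0)*f)),(4,int((y+.5-y0)*f)),(0,0,255),1); cv2.putText(c,str(y),(6,int((y+.5-y0)*f)+4),0,.32,(0,0,255),1)
    cv2.imwrite("pics/"+name,c)
g(t,335,172,385,256,7,"gtm.png")
E
```

```text
(no output)
```

View pics/gtm.png

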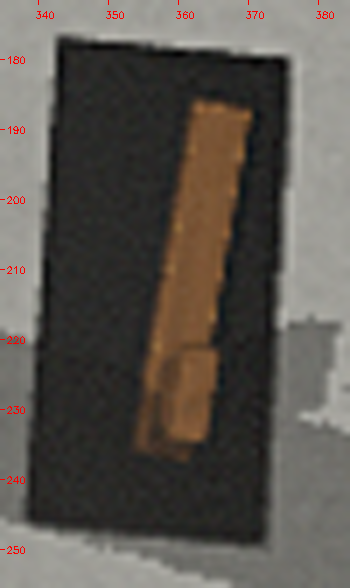

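```bash
cat >> h.py <<'E'
def pose():
    s=ctrl.get_state(); M=R.from_rotvec(s["tool_rot"]).as_matrix(); return s,np.array(s["position"])*1000,M
def goto(x,y,z,yaw_y,n=8):
    """target world mm; yaw_y: world yaw (deg) of tool y axis; prints shift in tool axes cm, and turn about tool z (rad)"""
    s,p,M=pose(); d=M.T@(np.array([x,y,z])-p)/10
    cy=np.degrees(np.arctan2(M[1,1],M[0,1])); dy=(yaw_y-cy+180)%360-180
    T=np.column_stack([[-np.sin(np.radians(yaw_y)),np.cos(np.radians(yaw_y)),0],[np.cos(np.radians(yaw_y)),np.sin(np.radians(yaw_y)),0],[0,0,-1]])
    rv=R.from_matrix(M.T@T).as_rotvec()
    print("t",round(s["time"],2),"p",p.round(1),"yawy",round(cy,2),"tilt z",M[:,2].round(4),"F",np.round(s["ft_force"],2),"T",np.round(s["torque"],2),"grip",round(s["grip_width"]*8.7,2)); print("shift cm",d.round(2),"/n",(d/n).round(3),"rot rv",rv.round(3),"q",np.round(s["joint_positions"],2))
E
python3 - <<'E'
from h import *
for n,box in (("top",(330,187,385,217)),("scene",(180,150,215,180))):
    im=np.load(f"pics/{n}0.npy"); hsv=cv2.cvtColor(im,cv2.COLOR_BGR2HSV)
    org=((hsv[...,0]<20)&(hsv[...,1]>130)&(hsv[...,2]>60))
    x0,y0,x1,y1=box; P=[]
    if n=="top":
        for v in range(y0,y1):
            u=np.flatnonzero(org[v,x0:x1])+x0; P.append((u.mean(),v))
    else:
        for u in range(x0,x1):
            v=np.flatnonzero(org[y0:y1+10,u])+y0; P.append((u,v.mean()))
    W=ray(n,P,.012)[:,:2]; vx,vy,a,b=cv2.fitLine((W*1000).astype(np.float32),cv2.DIST_HUBER,0,.01,.01).ravel(); print(n,np.degrees(np.arctan2(vy,vx)),"y at x=466:",b+(466-a)*vy/vx)
goto(500,300,240,-25.3)
E
python3 -m crank '{"dp":[[-1,2,0],[-2,4,0],[-2.2,4.3,0],[-2.2,4.3,0],[-2.2,4.3,0],[-2.2,4.3,0],[-2.2,4.3,0],[-2.2,4.3,0]],"delta_rot":[[0,0,0],[0,0,0],[0,0,0],[0,0,0],[0,0,0],[0,0,0],[0,0,0],[0,0,0]]}'
```

```text
top -9.7635765 y at x=466: -311.88306
scene -10.744489 y at x=466: -305.08508
t 0.1 p [277.8 587.1 240.6] yawy -25.31 tilt z [-6.0e-04 -1.6e-03 -1.0e+00] F [-0.68 -0.11 -0.32] T [-0.04 -0.04 -0.03] grip 8.74
shift cm [-16.45  32.37   0.09] /n [-2.057  4.046  0.011] rot rv [ 0.     0.002 -0.   ] q [-1.11  0.32 -0.07  1.45  0.02  1.37 -0.06]
time: 0.9
position: [0.4969, 0.3033, 0.2413]
tool_rot: [-2.654, -1.681, 0.0]
ft_force: [0.7, 0.9, 0.0]
grip_width: 0.997
```

```bash
python3 -m crank '{"dp":[[-3.6,1.5,0],[-3.6,1.5,0],[-3.6,1.5,0],[-3.6,1.5,0],[-3.6,1.5,0],[-3.6,1.5,0],[-3.6,1.5,0],[-3.6,1.5,0]],"delta_rot":[[0,0,0],[0,0,0],[0,0,0],[0,0,0],[0,0,0],[0,0,0],[0,0,0],[0,0,0]]}' && python3 -m crank '{"dp":[[-3.6,1.5,0],[-3.6,1.5,0],[-3.6,1.5,0],[-3.6,1.5,0],[-3.6,1.5,0],[-3.6,1.5,0],[-3.6,1.5,0],[-1.8,0.8,0]],"delta_rot":[[0,0,0],[0,0,0],[0,0,0],[0,0,0],[0,0,0],[0,0,0],[0,0,0],[0,0,0]]}'
python3 -m crank '{"dp":[[0,0,0],[0,0,0],[0,0,0],[0,0,0],[0,0,0],[0,0,0],[0,0,0],[0,0,0]],"delta_rot":[[0,0,0.13],[0,0,0.14],[0,0,0.14],[0,0,0.14],[0,0,0.14],[0,0,0.14],[0,0,0.14],[0,0,0.14]]}'
python3 -c "
from h import *
goto(466,-307,200,169.6)"
```

```text
time: 1.7
position: [0.4809, -0.008, 0.2413]
tool_rot: [-2.654, -1.681, 0.0]
ft_force: [0.4, 0.4, 0.0]
grip_width: 0.997
time: 2.5
position: [0.4666, -0.3027, 0.2415]
tool_rot: [2.657, 1.674, -0.002]
ft_force: [-0.4, -0.1, 1.0]
grip_width: 1.003
time: 3.3
position: [0.468, -0.2986, 0.2412]
tool_rot: [-3.141, -0.021, 0.001]
ft_force: [1.2, 0.3, -0.3]
grip_width: 1.002
t 3.3 p [ 468.  -298.6  241.2] yawy -89.24 tilt z [-6.e-04  5.e-04 -1.e+00] F [ 1.24  0.26 -0.26] T [-0.08  0.04 -0.02] grip 8.71
shift cm [-0.2   0.83  4.12] /n [-0.026  0.104  0.515] rot rv [0.000e+00 1.000e-03 1.766e+00] q [-0.21  0.14  0.8   1.72 -0.1   1.33  0.63]
```

```bash

python3 -m crank '{"dp":[[0,0,0],[0,0,0],[0,0,0],[0,0,0],[0,0,0],[0,0,0],[0,0,0],[0,0,0]],"delta_rot":[[0,0,0.14],[0,0,0.14],[0,0,0.14],[0,0,0.14],[0,0,0.14],[0,0,0.14],[0,0,0.14],[0,0,0.14]]}'
python3 -m crank '{"dp":[[0,0,0],[0,0,0],[0,0,0],[0,0,0],[0,0,0],[0,0,0],[0,0,0],[0,0,0]],"delta_rot":[[0,0,0.14],[0,0,0.14],[0,0,0.14],[0,0,0.13],[0,0,0.1],[0,0,0],[0,0,0],[0,0,0]]}'
python3 -c "
from h import *
goto(466,-307,120,169.6)
for n in ('top','scene'):
    im=ctrl.get_image(n); cv2.imwrite(f'pics/{n}1.png',im)
    c=im[150:280,300:430] if n=='top' else im[60:230,140:300]
    cv2.imwrite(f'pics/{n}1c.png',cv2.resize(c,None,fx=3.5,fy=3.5,interpolation=cv2.INTER_CUBIC))
"
```

```text
time: 4.1
position: [0.468, -0.2986, 0.2412]
tool_rot: [-2.673, 1.651, 0.001]
ft_force: [0.3, 0.7, -0.3]
grip_width: 0.999
time: 4.9
position: [0.4682, -0.2987, 0.2414]
tool_rot: [-2.015, 2.41, 0.0]
ft_force: [0.1, -0.3, 0.2]
grip_width: 0.998
t 4.9 p [ 468.2 -298.7  241.4] yawy 169.78 tilt z [-1.e-04  2.e-04 -1.e+00] F [ 0.15 -0.26  0.19] T [-0.03  0.16 -0.02] grip 8.68
shift cm [ 0.85  0.07 12.14] /n [0.107 0.008 1.518] rot rv [0.    0.    0.003] q [-0.37  0.17  0.99  1.72 -0.15  1.33 -1.09]
```

View pics/scene1c.png

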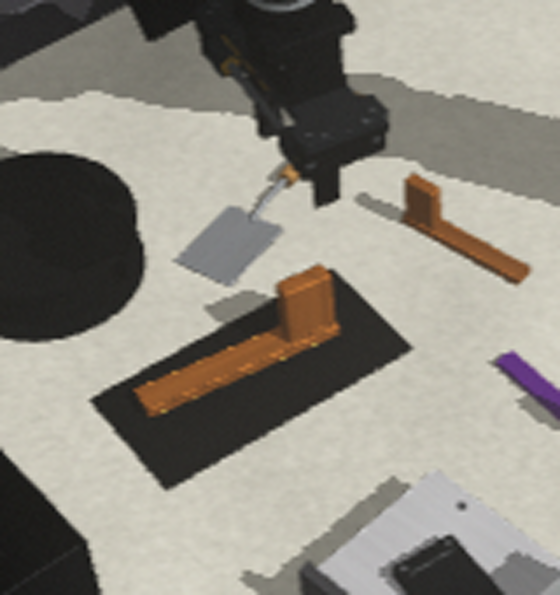

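```bash

python3 -m crank '{"dp":[[0.1,0,1.5],[0.1,0,1.5],[0.1,0,1.5],[0.1,0,1.5],[0.1,0,1.5],[0.1,0.1,1.5],[0.1,0,1.5],[0.1,0,1.6]],"delta_rot":[[0,0,0],[0,0,0],[0,0,0],[0,0,0],[0,0,0],[0,0,0],[0,0,0],[0,0,0]]}'
python3 -c "
from h import *
goto(466,-307,55,169.7)
for n in ('top','scene'):
    im=ctrl.get_image(n); cv2.imwrite(f'pics/{n}2.png',im)
    c=im[150:280,300:430] if n=='top' else im[60:230,140:300]
    cv2.imwrite(f'pics/{n}2c.png',cv2.resize(c,None,fx=3.5,fy=3.5,interpolation=cv2.INTER_CUBIC))
"
```

```text
time: 5.8
position: [0.4658, -0.3067, 0.1193]
tool_rot: [-2.012, 2.412, -0.0]
ft_force: [-0.1, 0.1, 0.2]
grip_width: 1.001
t 5.8 p [ 465.8 -306.7  119.3] yawy 169.67 tilt z [ 2.e-04 -0.e+00 -1.e+00] F [-0.07  0.07  0.16] T [-0.06  0.18 -0.02] grip 8.71
shift cm [ 0.03 -0.02  6.43] /n [ 0.003 -0.003  0.804] rot rv [-0.    -0.    -0.001] q [-0.27  0.32  0.95  1.86 -0.29  1.11 -0.97]
```

View pics/scene2c.png

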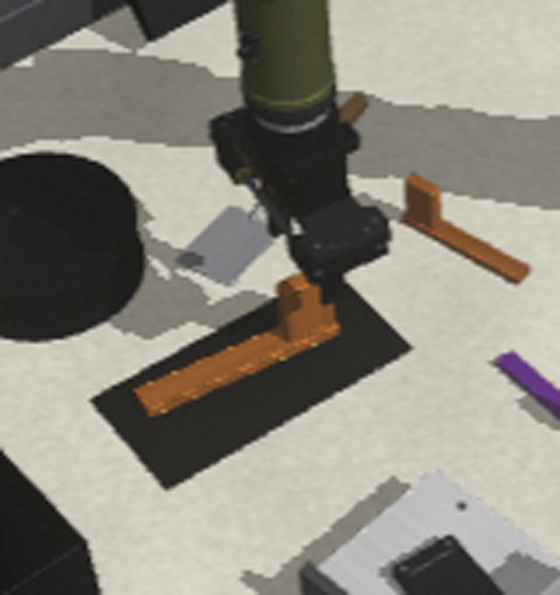

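The fingers straddle the handle (crop 305,300), so I'll go down and close.

```bash

python3 -m crank '{"dp":[[0,0,0.9],[0,0,0.9],[0,0,0.9],[0,0,0.9],[0,0,0.9],[0,0,0.9],[0,0,0.7],[0,0,0.3]],"delta_rot":[[0,0,0],[0,0,0],[0,0,0],[0,0,0],[0,0,0],[0,0,0],[0,0,0],[0,0,0]]}'
python3 -m crank '{"dp":[[0,0,0],[0,0,0],[0,0,0],[0,0,0],[0,0,0],[0,0,0],[0,0,0],[0,0,0]],"delta_rot":[[0,0,0],[0,0,0],[0,0,0],[0,0,0],[0,0,0],[0,0,0],[0,0,0],[0,0,0]]}' 1.0 40
python3 -c "
from h import *
goto(466,-307,55,169.7)
for n in ('top','scene'):
    im=ctrl.get_image(n); cv2.imwrite(f'pics/{n}3.png',im)
    c=im[150:280,300:430] if n=='top' else im[60:230,140:300]
    cv2.imwrite(f'pics/{n}3c.png',cv2.resize(c,None,fx=3.5,fy=3.5,interpolation=cv2.INTER_CUBIC))
"
```

```text
time: 6.7
position: [0.4654, -0.3063, 0.0556]
tool_rot: [2.012, -2.412, -0.002]
ft_force: [0.2, 0.6, 0.0]
grip_width: 1.003
time: 7.5
position: [0.4658, -0.3065, 0.0566]
tool_rot: [-2.012, 2.412, 0.0]
ft_force: [-0.6, 0.3, -0.8]
grip_width: 0.357
t 7.5 p [ 465.8 -306.5   56.6] yawy 169.67 tilt z [ 1.e-04  1.e-04 -1.e+00] F [-0.58  0.26 -0.8 ] T [-0.01  0.17 -0.03] grip 3.1
shift cm [ 0.04 -0.03  0.16] /n [ 0.005 -0.003  0.02 ] rot rv [-0.  0. -0.] q [-0.22  0.41  0.89  1.91 -0.37  1.   -0.91]
```

View pics/scene3c.png

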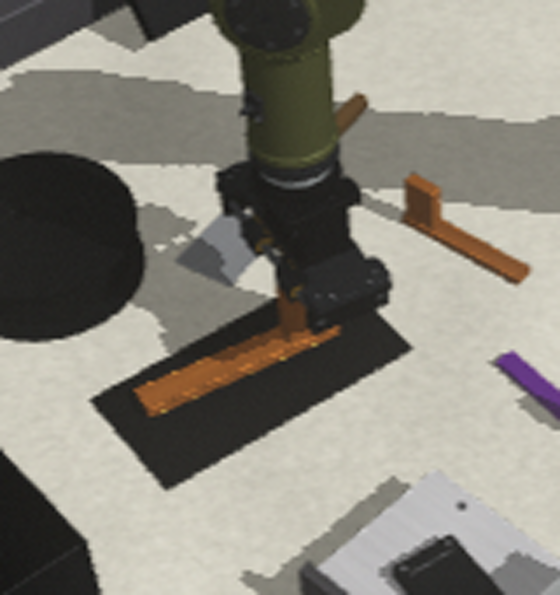

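```bash

python3 -m crank '{"dp":[[0,0,0],[0,0,0],[0,0,0],[0,0,0],[0,0,0],[0,0,0],[0,0,0],[0,0,0]],"delta_rot":[[0,0,0],[0,0,0],[0,0,0],[0,0,0],[0,0,0],[0,0,0],[0,0,0],[0,0,0]]}'
python3 -c "
from h import *
goto(466,-307,55,169.7)
"
```

```text
time: 8.4
position: [0.4658, -0.3067, 0.0566]
tool_rot: [-2.013, 2.412, -0.0]
ft_force: [-1.0, -2.2, 1.4]
grip_width: 0.227
t 8.4 p [ 465.8 -306.7   56.6] yawy 169.67 tilt z [ 2.e-04 -2.e-04 -1.e+00] F [-0.98 -2.25  1.4 ] T [-0.31  0.26  0.06] grip 1.98
shift cm [ 0.03 -0.02  0.16] /n [ 0.004 -0.003  0.02 ] rot rv [-0. -0. -0.] q [-0.22  0.41  0.89  1.91 -0.37  1.   -0.91]
```

```bash

python3 -m crank '{"dp":[[0,0,-0.5],[0,0,-1],[0,0,-1.4],[0,0,-1.4],[0,0,-1.4],[0,0,-1.4],[0,0,-1.4],[0,0,-1]],"delta_rot":[[0,0,0],[0,0,0],[0,0,0],[0,0,0],[0,0,0],[0,0,0],[0,0,0],[0,0,0]]}'
python3 -c "
from h import *
goto(508.2,-98.3,150,-84.27)
for n in ('top','scene'):
    im=ctrl.get_image(n); cv2.imwrite(f'pics/{n}4.png',im)
    c=im[150:280,300:430] if n=='top' else im[60:230,140:300]
    cv2.imwrite(f'pics/{n}4c.png',cv2.resize(c,None,fx=3.5,fy=3.5,interpolation=cv2.INTER_CUBIC))
"
```

```text
time: 9.2
position: [0.4662, -0.3068, 0.1532]
tool_rot: [-2.012, 2.412, -0.002]
ft_force: [-0.2, 0.3, -2.0]
grip_width: 0.226
t 9.2 p [ 466.2 -306.8  153.2] yawy 169.68 tilt z [ 1.5e-03 -3.0e-04 -1.0e+00] F [-0.22  0.26 -1.97] T [-0.01  0.23  0.02] grip 1.96
shift cm [-21.26  -0.4    0.32] /n [-2.658 -0.05   0.04 ] rot rv [-1.000e-03 -1.000e-03 -1.851e+00] q [-0.3   0.27  0.97  1.82 -0.24  1.17 -1.01]
```

View pics/scene4c.png

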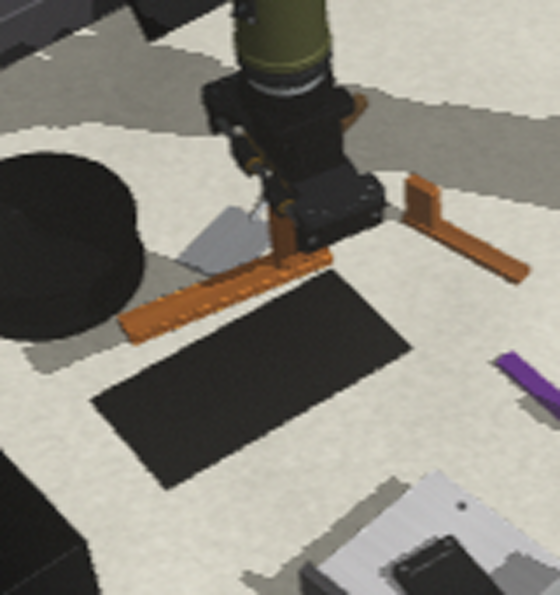

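The stick lifted level, with the nose at crop (135,330). Next I'll swing it along the feed.

```bash

python3 -m crank '{"dp":[[0,0,0],[0,0,0],[0,0,0],[0,0,0],[0,0,0],[0,0,0],[0,0,0],[0,0,0]],"delta_rot":[[0,0,-0.1],[0,0,-0.14],[0,0,-0.14],[0,0,-0.14],[0,0,-0.14],[0,0,-0.14],[0,0,-0.14],[0,0,-0.14]]}'
python3 -m crank '{"dp":[[0,0,0],[0,0,0],[0,0,0],[0,0,0],[0,0,0],[0,0,0],[0,0,0],[0,0,0]],"delta_rot":[[0,0,-0.14],[0,0,-0.14],[0,0,-0.14],[0,0,-0.14],[0,0,-0.14],[0,0,-0.07],[0,0,0],[0,0,0]]}'
python3 -c "
from h import *
goto(508.2,-98.3,150,-84.27)
"
```

```text
time: 10.1
position: [0.4654, -0.3063, 0.1508]
tool_rot: [-2.969, 1.026, 0.002]
ft_force: [-0.4, -0.6, -1.4]
grip_width: 0.228
time: 10.9
position: [0.4655, -0.3065, 0.1511]
tool_rot: [-3.138, -0.152, 0.001]
ft_force: [0.1, -0.3, -2.0]
grip_width: 0.228
t 10.9 p [ 465.5 -306.5  151.1] yawy -84.44 tilt z [-8.e-04  3.e-04 -1.e+00] F [ 0.07 -0.26 -1.95] T [-0.11  0.06  0.  ] grip 1.98
shift cm [  6.27 -20.3    0.11] /n [ 0.784 -2.538  0.014] rot rv [-0.     0.001 -0.003] q [-0.07  0.22  0.68  1.82 -0.15  1.16  0.76]
```

```bash

python3 -m crank '{"dp":[[0.4,-1.2,0],[0.9,-2.8,0],[0.9,-2.9,0],[0.9,-2.9,0],[0.9,-2.9,0],[0.9,-2.9,0],[0.9,-2.9,0],[0.5,-1.8,0]],"delta_rot":[[0,0,0],[0,0,0],[0,0,0],[0,0,0],[0,0,0],[0,0,0],[0,0,0],[0,0,0]]}'
python3 -c "
from h import *
goto(508.2,-98.3,97,-84.27)
for n in ('top','scene'):
    im=ctrl.get_image(n); cv2.imwrite(f'pics/{n}5.png',im); np.save(f'pics/{n}5.npy',im)
    c=im[160:260,170:340] if n=='top' else im[130:330,190:390]
    cv2.imwrite(f'pics/{n}5c.png',cv2.resize(c,None,fx=4 if n=='top' else 3,fy=4 if n=='top' else 3,interpolation=cv2.INTER_CUBIC))
"
```

```text
time: 11.7
position: [0.5087, -0.0942, 0.1515]
tool_rot: [-3.136, -0.16, -0.0]
ft_force: [0.3, 1.1, -1.6]
grip_width: 0.228
t 11.7 p [508.7 -94.2 151.5] yawy -84.17 tilt z [ 0.      0.0015 -1.    ] F [ 0.3   1.14 -1.61] T [-0.09  0.03  0.06] grip 1.98
shift cm [-0.1   0.41  5.45] /n [-0.012  0.051  0.681] rot rv [-0.001 -0.     0.002] q [-0.36  0.11  0.53  1.91 -0.06  1.14  0.29]
```

View pics/scene5c.png

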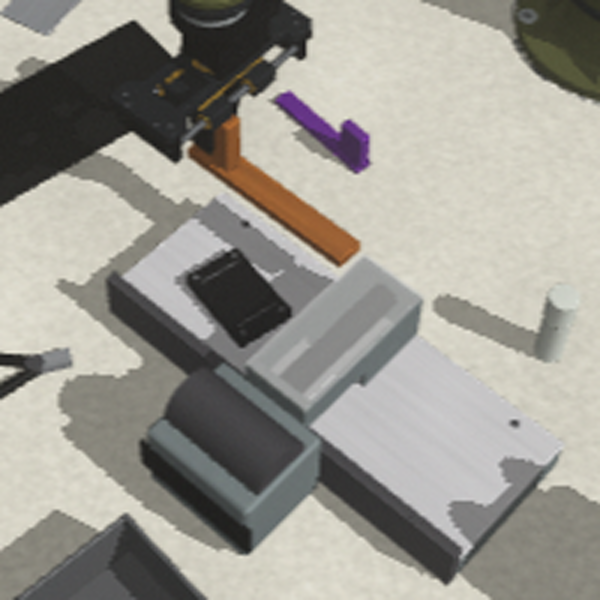

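View pics/top5c.png

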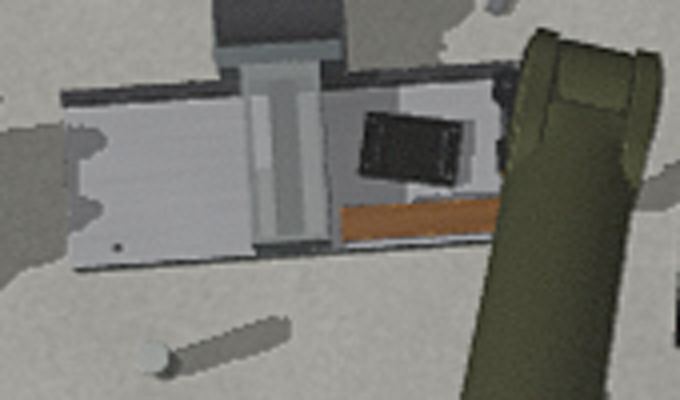

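```bash

python3 - <<'E'
from h import *
f=lambda p:(170+p[0]/4-.5,160+p[1]/4-.5); g=lambda p:(190+p[0]/3-.5,130+p[1]/3-.5)
for p in [(341,207),(342,241)]: print("top",(ray("top",f(p),.110)[0]*1000).round(1))
for p in [(345,262),(360,243)]: print("scene",(ray("scene",g(p),.110)[0]*1000).round(1))
E
```

```text
top [504.6  76.2 110. ]
top [474.4  74.2 110. ]
scene [504.8  84.3 110. ]
scene [479.7  77.9 110. ]
```

```bash

python3 -m crank '{"dp":[[0,0.3,0.4],[0,0.3,0.8],[0,0,0.8],[0,0,0.8],[0,0,0.8],[0,0,0.8],[0,0,0.7],[0,0,0.3]],"delta_rot":[[0,0,0],[0,0,0],[0,0,0],[0,0,0],[0,0,0],[0,0,0],[0,0,0],[0,0,0]]}'
python3 -c "
from h import *
goto(508.2,-98.3,97,-84.27)
for n in ('top','scene'):
    im=ctrl.get_image(n); cv2.imwrite(f'pics/{n}6.png',im); np.save(f'pics/{n}6.npy',im)
    c=im[160:260,170:340] if n=='top' else im[130:330,190:390]
    cv2.imwrite(f'pics/{n}6c.png',cv2.resize(c,None,fx=4 if n=='top' else 3,fy=4 if n=='top' else 3,interpolation=cv2.INTER_CUBIC))
"
```

```text
time: 12.6
position: [0.5085, -0.1042, 0.0966]
tool_rot: [-3.138, -0.156, 0.002]
ft_force: [-0.2, 0.1, -1.4]
grip_width: 0.228
t 12.6 p [ 508.5 -104.2   96.6] yawy -84.32 tilt z [-0.0013 -0.     -1.    ] F [-0.2   0.13 -1.42] T [-0.12  0.03 -0.02] grip 1.98
shift cm [ 0.03 -0.59 -0.04] /n [ 0.003 -0.074 -0.006] rot rv [-0.     0.001 -0.001] q [-0.34  0.18  0.53  1.96 -0.11  1.03  0.34]
```

View pics/scene6c.png

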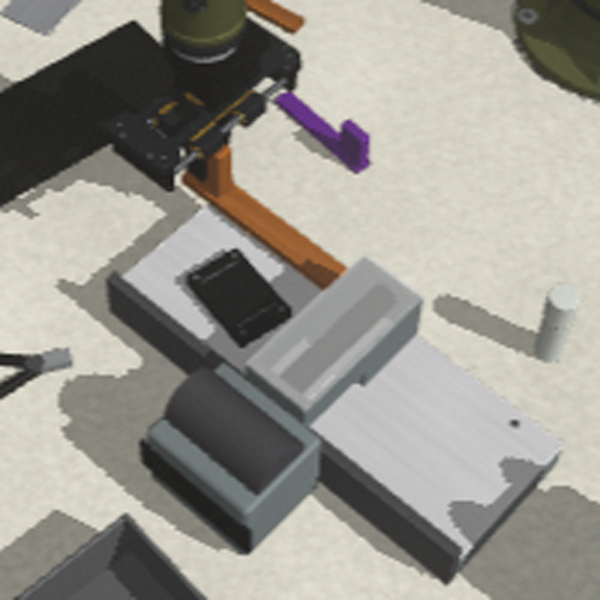

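View pics/top6c.png

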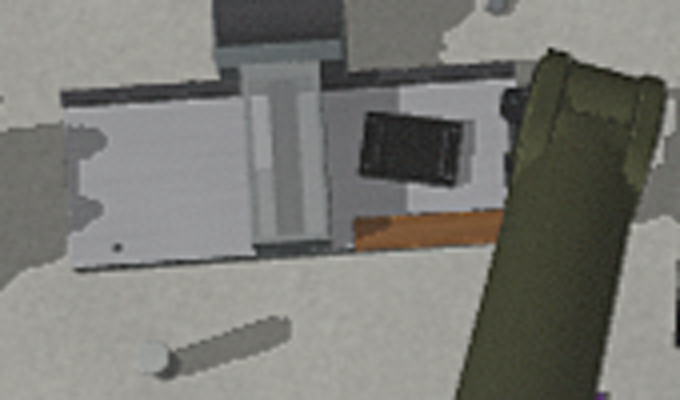

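```bash

python3 -m crank '{"dp":[[0.2,0,0],[0.4,0,0],[0.4,0,0],[0.4,0,0],[0.4,0,0],[0.4,0,0],[0.4,0,0],[0.4,0,0]],"delta_rot":[[0,0,0],[0,0,0],[0,0,0],[0,0,0],[0,0,0],[0,0,0],[0,0,0],[0,0,0]]}'
python3 -m crank '{"dp":[[0.3,0,0],[0.3,0,0],[0.3,0,0],[0.3,0,0],[0.3,0,0],[0.3,0,0],[0.3,0,0],[0.2,0,0]],"delta_rot":[[0,0,0],[0,0,0],[0,0,0],[0,0,0],[0,0,0],[0,0,0],[0,0,0],[0,0,0]]}'
python3 -c "
from h import *
goto(573.2,-97.7,97,-84.27)
for n in ('top','scene'):
    im=ctrl.get_image(n); cv2.imwrite(f'pics/{n}7.png',im); np.save(f'pics/{n}7.npy',im)
    c=im[160:260,170:340] if n=='top' else im[130:330,190:390]
    cv2.imwrite(f'pics/{n}7c.png',cv2.resize(c,None,fx=4 if n=='top' else 3,fy=4 if n=='top' else 3,interpolation=cv2.INTER_CUBIC))
"
```

```text
time: 13.5
position: [0.5391, -0.1013, 0.0975]
tool_rot: [3.138, 0.155, -0.0]
ft_force: [0.2, -0.8, -1.5]
grip_width: 0.227
time: 14.3
position: [0.5621, -0.099, 0.0976]
tool_rot: [-3.138, -0.156, -0.0]
ft_force: [0.6, -0.2, -0.5]
grip_width: 0.227
t 14.3 p [562.1 -99.   97.6] yawy -84.32 tilt z [ 1.e-04  0.e+00 -1.e+00] F [ 0.55 -0.25 -0.48] T [-0.14  0.1   0.04] grip 1.97
shift cm [ 1.12 -0.02  0.06] /n [ 0.14  -0.002  0.007] rot rv [-0.    -0.    -0.001] q [-0.32  0.29  0.52  1.84 -0.16  1.06  0.36]
```

View pics/scene7c.png

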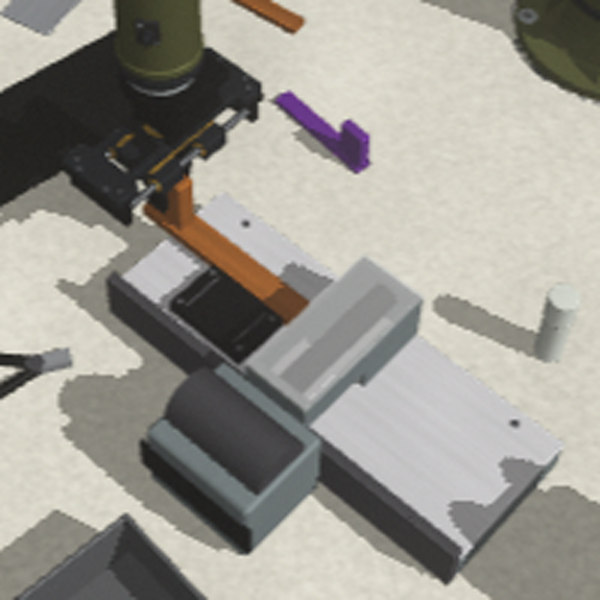

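View pics/top7c.png

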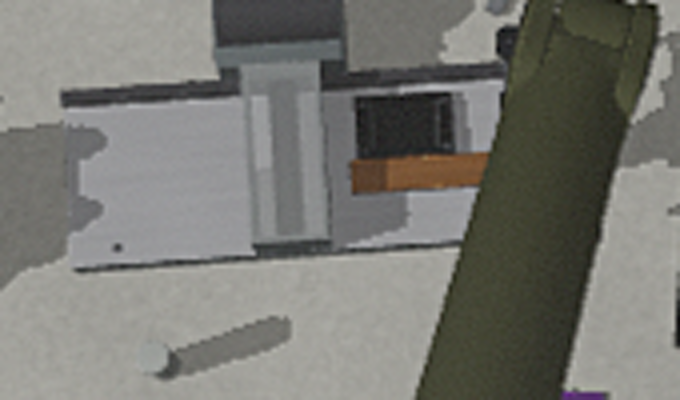

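The panel is square to the blade, with a few mm left to the fence (top crop 400,90). I'll continue slowly and watch the force.

```bash

python3 -m crank '{"dp":[[0.2,0,0],[0.2,0,0],[0.2,0,0],[0.2,0,0],[0.1,0,0],[0.1,0,0],[0,0,0],[0,0,0]],"delta_rot":[[0,0,0],[0,0,0],[0,0,0],[0,0,0],[0,0,0],[0,0,0],[0,0,0],[0,0,0]]}'
python3 -c "
from h import *
goto(573.2,-97.7,97,-84.27)"
```

```text
time: 15.2
position: [0.5718, -0.0981, 0.0976]
tool_rot: [-3.138, -0.155, -0.0]
ft_force: [0.2, 0.5, -1.1]
grip_width: 0.223
t 15.2 p [571.8 -98.1  97.6] yawy -84.33 tilt z [ 3.e-04  0.e+00 -1.e+00] F [ 0.17  0.47 -1.13] T [-0.11  0.05 -0.02] grip 1.94
shift cm [ 0.14 -0.02  0.06] /n [ 0.018 -0.003  0.007] rot rv [-0.    -0.    -0.001] q [-0.32  0.31  0.51  1.81 -0.17  1.06  0.36]
```

```bash

python3 -m crank '{"dp":[[0.1,0,0],[0.1,0,0],[0,0,0],[0,0,0],[0,0,0],[0,0,0],[0,0,0],[0,0,0]],"delta_rot":[[0,0,0],[0,0,0],[0,0,0],[0,0,0],[0,0,0],[0,0,0],[0,0,0],[0,0,0]]}'
python3 -c "
from h import *
goto(573.2,-97.7,97,-84.27)
for n in ('top','scene'):
    im=ctrl.get_image(n); cv2.imwrite(f'pics/{n}8.png',im); np.save(f'pics/{n}8.npy',im)
    c=im[175:215,240:305] if n=='top' else im[205:275,215:300]
    cv2.imwrite(f'pics/{n}8c.png',cv2.resize(c,None,fx=9 if n=='top' else 8,fy=9 if n=='top' else 8,interpolation=cv2.INTER_CUBIC))"
```

```text
time: 16.0
position: [0.5736, -0.0979, 0.0975]
tool_rot: [3.138, 0.155, -0.0]
ft_force: [-1.7, -0.7, -1.7]
grip_width: 0.226
t 16.0 p [573.6 -97.9  97.5] yawy -84.33 tilt z [-2.e-04 -0.e+00 -1.e+00] F [-1.68 -0.7  -1.74] T [-0.2   0.34  0.21] grip 1.96
shift cm [-0.04 -0.03  0.05] /n [-0.004 -0.003  0.006] rot rv [ 0.     0.    -0.001] q [-0.31  0.31  0.51  1.81 -0.17  1.06  0.36]
```

View pics/top8c.png

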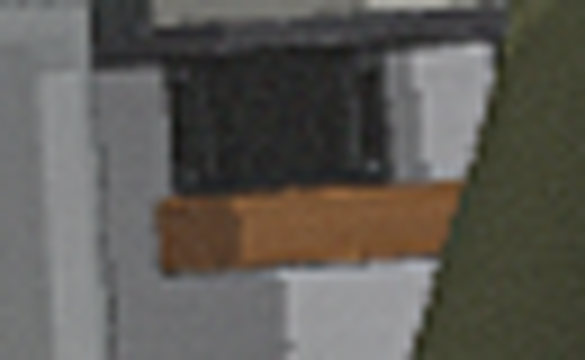

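View pics/scene8c.png

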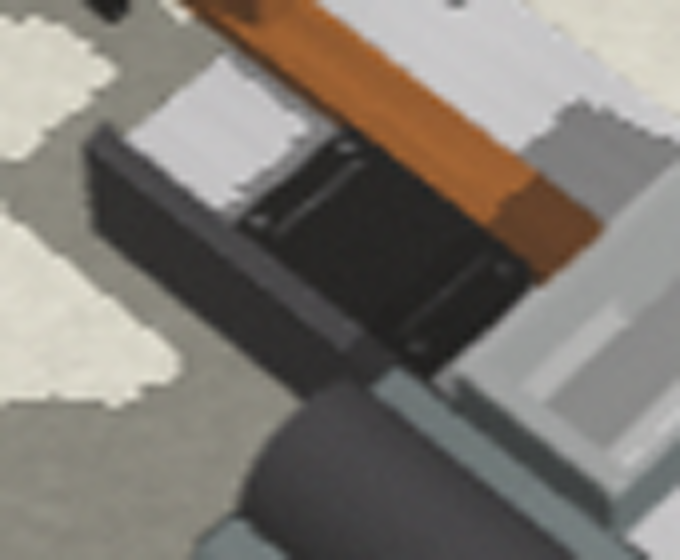

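The panel is nearly against the fence and the force is rising. A bit more to seat it firmly.

```bash

python3 -m crank '{"dp":[[0.1,0,0],[0.1,0,0],[0,0,0],[0,0,0],[0,0,0],[0,0,0],[0,0,0],[0,0,0]],"delta_rot":[[0,0,0],[0,0,0],[0,0,0],[0,0,0],[0,0,0],[0,0,0],[0,0,0],[0,0,0]]}'
python3 -c "
from h import *
goto(573.2,-97.7,97,-84.27)"
```

```text
time: 16.9
position: [0.5747, -0.0981, 0.0973]
tool_rot: [3.137, 0.156, -0.003]
ft_force: [-4.6, -2.3, 0.5]
grip_width: 0.222
t 16.9 p [574.7 -98.1  97.3] yawy -84.32 tilt z [-2.e-03 -4.e-04 -1.e+00] F [-4.58 -2.31  0.5 ] T [-0.42  1.24  0.58] grip 1.93
shift cm [-0.15 -0.06  0.03] /n [-0.018 -0.007  0.003] rot rv [ 0.     0.002 -0.001] q [-0.31  0.32  0.51  1.8  -0.18  1.07  0.36]
```

```bash

python3 -m crank '{"dp":[[-0.4,0,0],[-0.6,0,0],[-0.2,1.5,0],[0,2,0],[0,2.5,0],[0,2.5,0],[0,2.3,0],[0,1.2,0]],"delta_rot":[[0,0,0],[0,0,0],[0,0,0],[0,0,0],[0,0,0],[0,0,0],[0,0,0],[0,0,0]]}'
python3 - <<'E'
from h import *
goto(630.2,-212.8,97,-84.32)
for n in ('top','scene'):
    im=ctrl.get_image(n); cv2.imwrite(f'pics/{n}9.png',im); np.save(f'pics/{n}9.npy',im)
    c=im[170:220,240:320] if n=='top' else im[185:275,205:305]
    k=8 if n=='top' else 7
    cv2.imwrite(f'pics/{n}9c.png',cv2.resize(c,None,fx=k,fy=k,interpolation=cv2.INTER_CUBIC))
E
```

```text
time: 17.7
position: [0.5755, -0.2222, 0.0981]
tool_rot: [3.136, 0.15, 0.003]
ft_force: [0.0, -0.7, -1.4]
grip_width: 0.224
t 17.7 p [ 575.5 -222.2   98.1] yawy -84.54 tilt z [ 0.0017 -0.0021 -1.    ] F [ 0.05 -0.67 -1.39] T [-0.14  0.07 -0.01] grip 1.95
shift cm [ 5.53 -0.42  0.12] /n [ 0.691 -0.052  0.015] rot rv [ 0.002 -0.001 -0.004] q [-0.13  0.39  0.56  1.72 -0.23  1.09  0.6 ]
```

View pics/top9c.png

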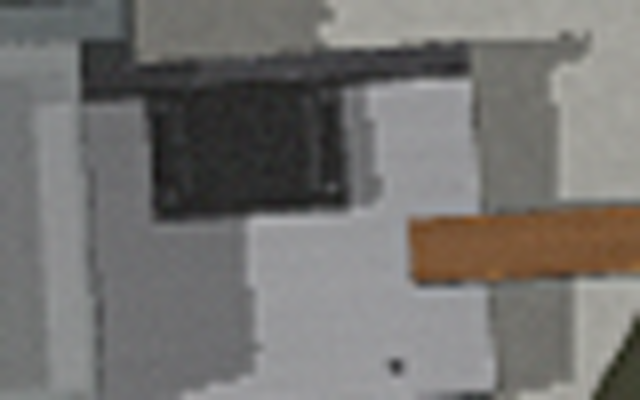

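View pics/scene9c.png

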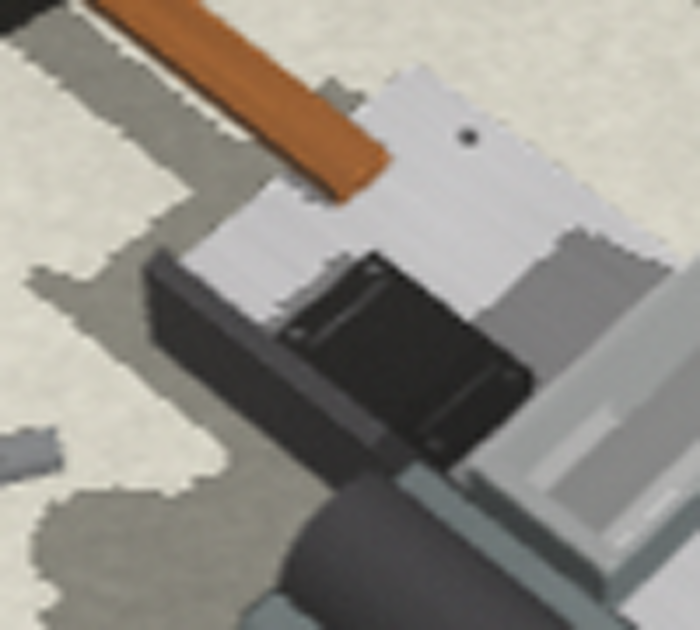

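The panel lies square along the fence (top crop 160–350, 85–215). The nose is about 27 mm behind its rear edge, so I'll centre it behind the panel.

```bash

python3 -m crank '{"dp":[[0.3,0,0.1],[0.7,0,0],[0.8,0,0],[0.9,0,0],[0.9,0,0],[0.9,0,0],[0.7,0,0],[0.3,0,0]],"delta_rot":[[0,0,0],[0,0,0],[0,0,0],[0,0,0],[0,0,0],[0,0,0],[0,0,0],[0,0,0]]}'
python3 - <<'E'
from h import *
goto(630.2,-212.8,97,-84.32)
for n in ('top','scene'):
    im=ctrl.get_image(n); cv2.imwrite(f'pics/{n}10.png',im); np.save(f'pics/{n}10.npy',im)
    c=im[170:220,240:320] if n=='top' else im[185:275,205:305]
    k=8 if n=='top' else 7
    cv2.imwrite(f'pics/{n}10c.png',cv2.resize(c,None,fx=k,fy=k,interpolation=cv2.INTER_CUBIC))
E
```

```text
time: 18.6
position: [0.6313, -0.2125, 0.0964]
tool_rot: [3.138, 0.157, 0.0]
ft_force: [0.4, -0.4, -2.2]
grip_width: 0.228
t 18.6 p [ 631.3 -212.5   96.4] yawy -84.29 tilt z [ 1.e-04 -1.e-04 -1.e+00] F [ 0.41 -0.36 -2.15] T [-0.1   0.02 -0.03] grip 1.99
shift cm [-0.11  0.02 -0.06] /n [-0.014  0.002 -0.007] rot rv [ 0.    -0.     0.001] q [-0.12  0.49  0.53  1.59 -0.27  1.13  0.58]
```

View pics/top10c.png

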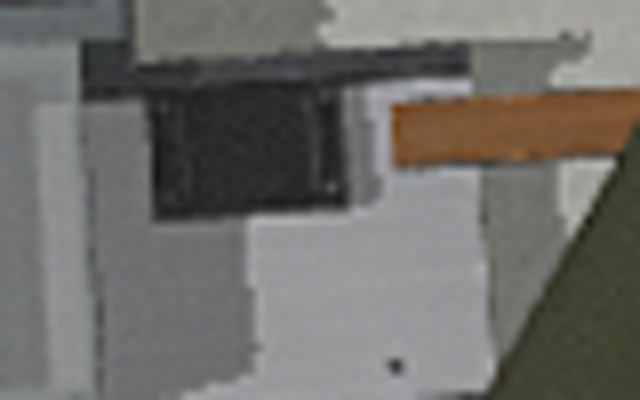

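View pics/scene10c.png

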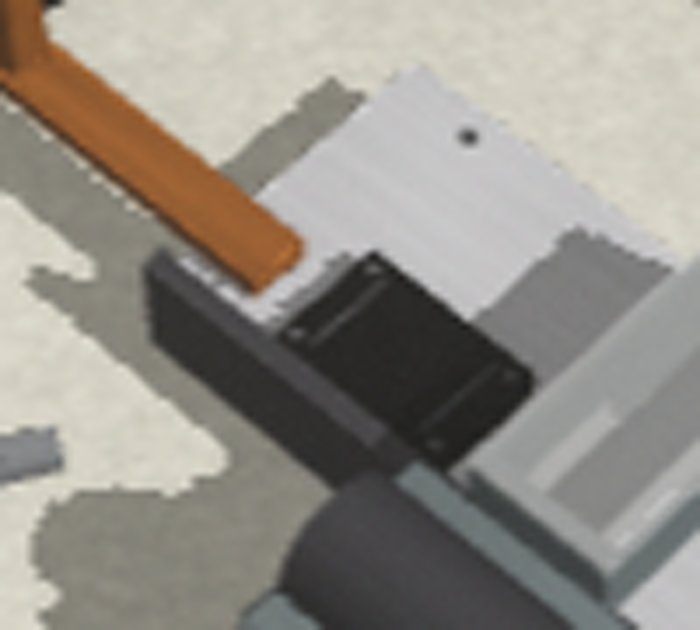

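```bash

python3 -m crank '{"dp":[[-0.1,-0.4,0],[0,-0.4,0],[0,-0.4,0],[0,-0.4,0],[0,-0.4,0],[0,-0.6,0],[0,-0.7,0],[0,-0.7,0]],"delta_rot":[[0,0,0],[0,0,0],[0,0,0],[0,0,0],[0,0,0],[0,0,0],[0,0,0],[0,0,0]]}'
python3 - <<'E'
from h import *
th=np.radians(5.68); X=551+45*np.cos(th)+121*np.sin(th); Y=129+45*np.sin(th)-121*np.cos(th); goto(X,Y,97,-84.32)
for n in ('top','scene'):
    im=ctrl.get_image(n); cv2.imwrite(f'pics/{n}11.png',im); np.save(f'pics/{n}11.npy',im)
    c=im[170:220,240:320] if n=='top' else im[185:275,205:305]
    k=8 if n=='top' else 7
    cv2.imwrite(f'pics/{n}11c.png',cv2.resize(c,None,fx=k,fy=k,interpolation=cv2.INTER_CUBIC))
E
```

```text
time: 19.5
position: [0.6253, -0.1726, 0.0967]
tool_rot: [3.138, 0.155, 0.0]
ft_force: [0.9, -1.0, -1.2]
grip_width: 0.223
t 19.5 p [ 625.3 -172.6   96.7] yawy -84.33 tilt z [ 2.e-04 -0.e+00 -1.e+00] F [ 0.85 -1.02 -1.19] T [-0.23  0.08 -0.01] grip 1.94
shift cm [  0.08 -18.65  -0.04] /n [ 0.011 -2.331 -0.004] rot rv [ 0. -0. -0.] q [-0.18  0.46  0.53  1.64 -0.25  1.12  0.51]
```

View pics/top11c.png

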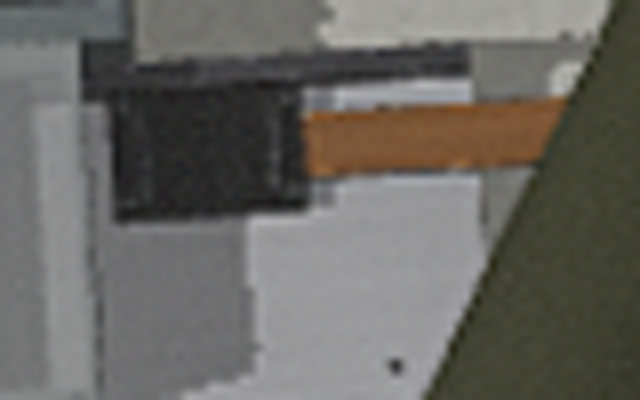

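View pics/scene11c.png

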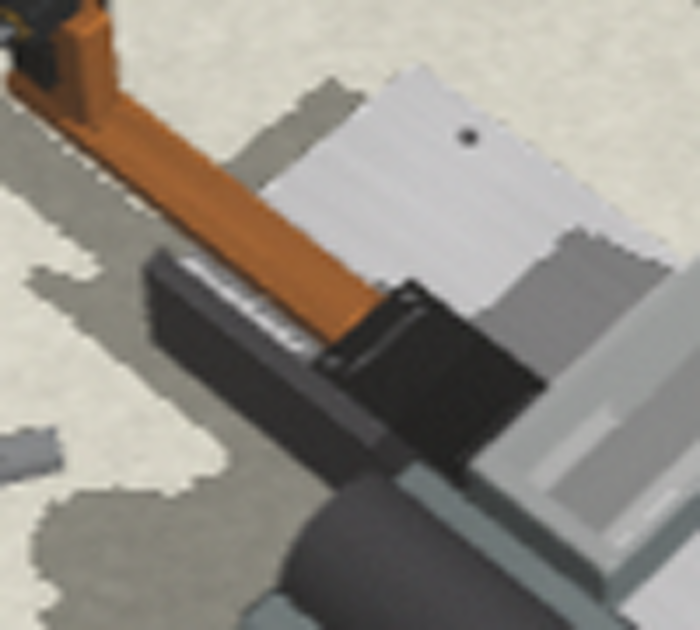

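Contact is at the middle of the rear edge, and the panel slides along the fence. I'll continue.

```bash

python3 -m crank '{"dp":[[0,-0.6,0],[0,-0.7,0],[0,-0.7,0],[0,-0.7,0],[0,-0.7,0],[0,-0.7,0],[0,-0.7,0],[0,-0.7,0]],"delta_rot":[[0,0,0],[0,0,0],[0,0,0],[0,0,0],[0,0,0],[0,0,0],[0,0,0],[0,0,0]]}'
python3 - <<'E'
from h import *
th=np.radians(5.68); X=551+45*np.cos(th)+121*np.sin(th); Y=129+45*np.sin(th)-121*np.cos(th); goto(X,Y,97,-84.32)
for n in ('top','scene'):
    im=ctrl.get_image(n); cv2.imwrite(f'pics/{n}12.png',im); np.save(f'pics/{n}12.npy',im)
    c=im[170:235,180:310] if n=='top' else im[185:325,205:385]
    k=6 if n=='top' else 4
    cv2.imwrite(f'pics/{n}12c.png',cv2.resize(c,None,fx=k,fy=k,interpolation=cv2.INTER_CUBIC))
E
```

```text
time: 20.4
position: [0.6199, -0.1178, 0.0966]
tool_rot: [-3.138, -0.156, -0.0]
ft_force: [0.1, -0.2, -1.0]
grip_width: 0.226
t 20.4 p [ 619.9 -117.8   96.6] yawy -84.32 tilt z [ 1.e-04  0.e+00 -1.e+00] F [ 0.14 -0.18 -1.05] T [-0.21  0.03  0.07] grip 1.97
shift cm [  0.09 -13.14  -0.04] /n [ 0.011 -1.642 -0.005] rot rv [-0. -0. -0.] q [-0.27  0.42  0.52  1.68 -0.23  1.1   0.42]
```

View pics/top12c.png

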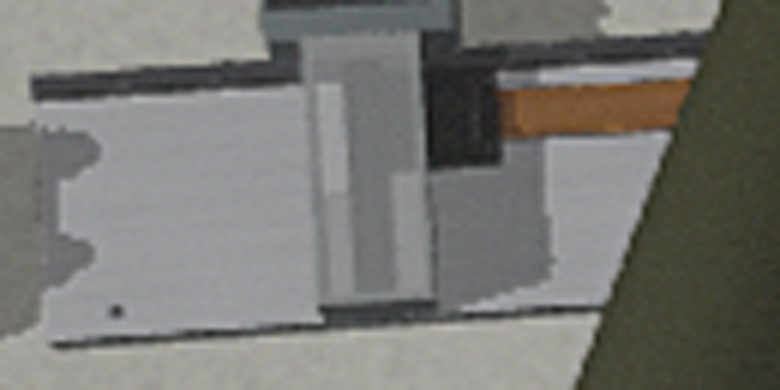

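View pics/scene12c.png

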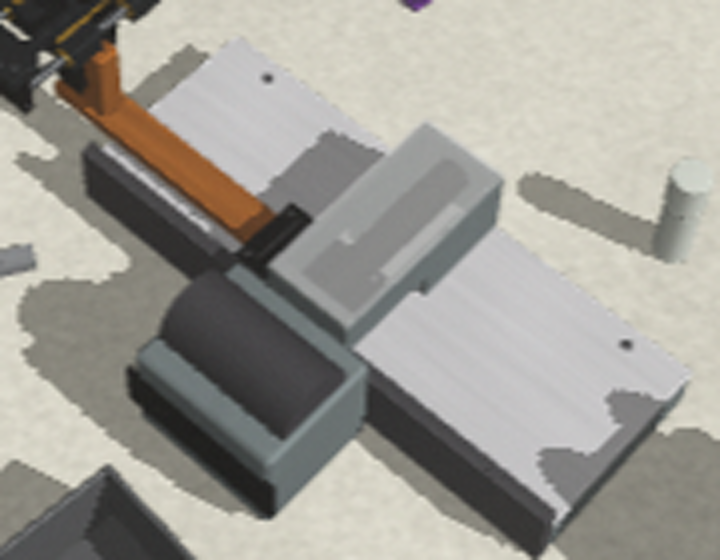

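It is entering the guard squarely. On with the push.

```bash

python3 -m crank '{"dp":[[0,-0.7,0],[0,-0.7,0],[0,-0.7,0],[0,-0.7,0],[0,-0.7,0],[0,-0.7,0],[0,-0.7,0],[0,-0.7,0]],"delta_rot":[[0,0,0],[0,0,0],[0,0,0],[0,0,0],[0,0,0],[0,0,0],[0,0,0],[0,0,0]]}'
python3 - <<'E'
from h import *
th=np.radians(5.68); X=551+45*np.cos(th)+121*np.sin(th); Y=129+45*np.sin(th)-121*np.cos(th); goto(X,Y,97,-84.32)
for n in ('top','scene'):
    im=ctrl.get_image(n); cv2.imwrite(f'pics/{n}13.png',im); np.save(f'pics/{n}13.npy',im)
    c=im[170:235,180:310] if n=='top' else im[185:325,205:385]
    k=6 if n=='top' else 4
    cv2.imwrite(f'pics/{n}13c.png',cv2.resize(c,None,fx=k,fy=k,interpolation=cv2.INTER_CUBIC))
E
```

```text
time: 21.3
position: [0.6144, -0.062, 0.0966]
tool_rot: [-3.138, -0.156, -0.0]
ft_force: [-0.2, -0.2, -1.7]
grip_width: 0.226
t 21.3 p [614.4 -62.   96.6] yawy -84.32 tilt z [ 1.e-04  0.e+00 -1.e+00] F [-0.25 -0.18 -1.66] T [-0.24  0.09  0.01] grip 1.97
shift cm [ 0.09 -7.54 -0.04] /n [ 0.011 -0.942 -0.005] rot rv [-0. -0. -0.] q [-0.35  0.39  0.5   1.72 -0.21  1.09  0.32]
```

View pics/top13c.png

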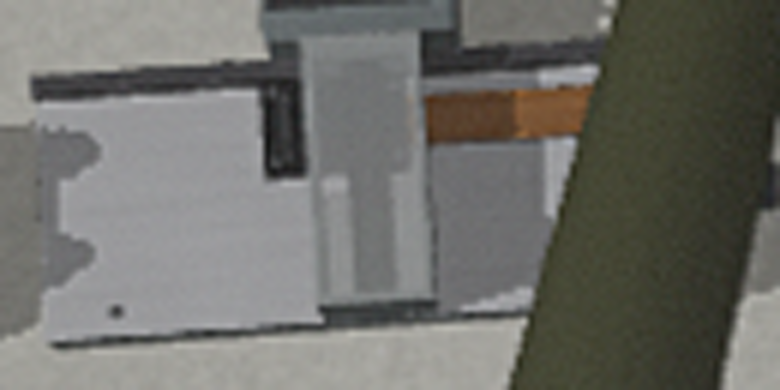

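View pics/scene13c.png

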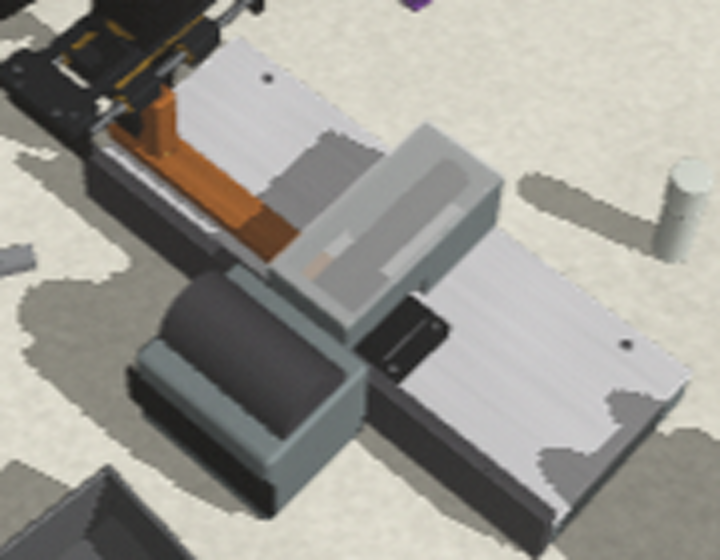

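```bash

python3 -m crank '{"dp":[[0,-0.7,0],[0,-0.7,0],[0,-0.7,0],[0,-0.7,0],[0,-0.7,0],[0,-0.7,0],[0,-0.7,0],[0,-0.7,0]],"delta_rot":[[0,0,0],[0,0,0],[0,0,0],[0,0,0],[0,0,0],[0,0,0],[0,0,0],[0,0,0]]}'
python3 -m crank '{"dp":[[0,-0.6,0],[0,-0.6,0],[0,-0.5,0],[0,-0.4,0],[0,-0.2,0],[0,-0.1,0],[0,0,0],[0,0,0]],"delta_rot":[[0,0,0],[0,0,0],[0,0,0],[0,0,0],[0,0,0],[0,0,0],[0,0,0],[0,0,0]]}'
python3 - <<'E'
from h import *
th=np.radians(5.68); X=551+45*np.cos(th)+121*np.sin(th); Y=129+45*np.sin(th)-121*np.cos(th); goto(X,Y,97,-84.32)
for n in ('top','scene'):
    im=ctrl.get_image(n); cv2.imwrite(f'pics/{n}14.png',im); np.save(f'pics/{n}14.npy',im)
    c=im[170:235,180:310] if n=='top' else im[185:325,205:385]
    k=6 if n=='top' else 4
    cv2.imwrite(f'pics/{n}14c.png',cv2.resize(c,None,fx=k,fy=k,interpolation=cv2.INTER_CUBIC))
E
```

```text
time: 22.2
position: [0.6088, -0.0063, 0.0966]
tool_rot: [-3.138, -0.156, -0.0]
ft_force: [-0.7, 0.2, -0.8]
grip_width: 0.223
time: 23.0
position: [0.6065, 0.0168, 0.0966]
tool_rot: [-3.138, -0.155, -0.0]
ft_force: [-0.2, -0.8, -0.9]
grip_width: 0.227
t 23.0 p [606.5  16.8  96.6] yawy -84.35 tilt z [ 2.e-04  1.e-04 -1.e+00] F [-0.22 -0.75 -0.95] T [-0.1   0.04 -0.02] grip 1.98
shift cm [ 0.08  0.38 -0.04] /n [ 0.01   0.048 -0.005] rot rv [-0.    -0.    -0.001] q [-0.47  0.36  0.48  1.74 -0.19  1.08  0.17]
```

View pics/top14c.png

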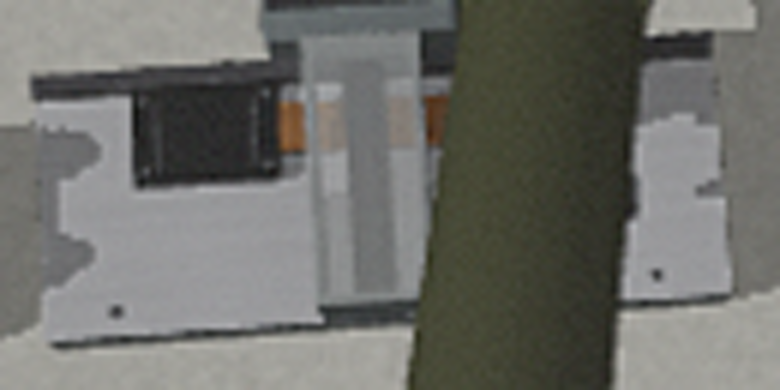

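View pics/scene14c.png

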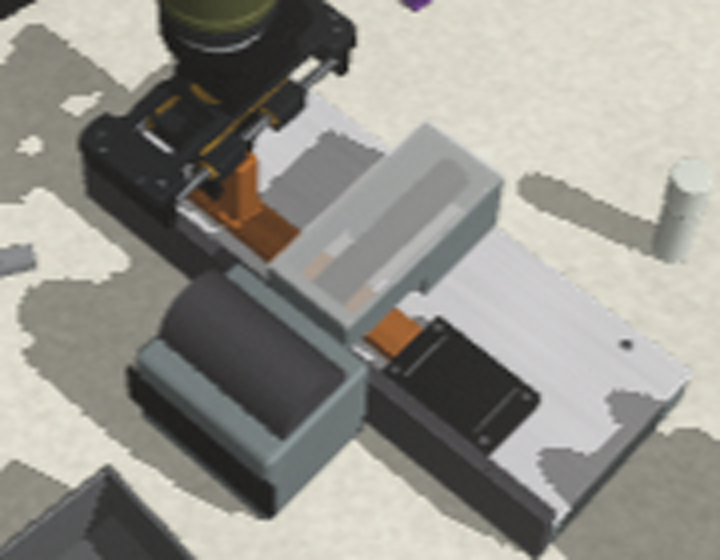

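The panel lies clear on the outfeed bed (top crop 135–280, 85–185), with bare blade visible between it and the guard. I'll draw the stick straight back out.

```bash

python3 -m crank '{"dp":[[0,0.4,0],[0,1.2,0],[0,1.8,0],[0,2,0],[0,2,0],[0,2,0],[0,2,0],[0,2,0]],"delta_rot":[[0,0,0],[0,0,0],[0,0,0],[0,0,0],[0,0,0],[0,0,0],[0,0,0],[0,0,0]]}'
python3 -m crank '{"dp":[[0,2,0],[0,2,0],[0,2,0],[0,1.8,0],[0,1.2,0],[0,0.8,-0.3],[0,0.2,-0.8],[0,0,-1]],"delta_rot":[[0,0,0],[0,0,0],[0,0,0],[0,0,0],[0,0,0],[0,0,0],[0,0,0],[0,0,0]]}'
python3 - <<'E'
from h import *
goto(466,-307,153,-84.32)
for n in ('top','scene'):
    im=ctrl.get_image(n); cv2.imwrite(f'pics/{n}15.png',im); np.save(f'pics/{n}15.npy',im)
    c=im[170:235,180:310] if n=='top' else im[185:325,205:385]
    k=6 if n=='top' else 4
    cv2.imwrite(f'pics/{n}15c.png',cv2.resize(c,None,fx=k,fy=k,interpolation=cv2.INTER_CUBIC))
E
```

```text
time: 23.9
position: [0.6196, -0.1187, 0.0966]
tool_rot: [3.137, 0.154, 0.0]
ft_force: [0.9, 1.0, -1.1]
grip_width: 0.225
time: 24.7
position: [0.6296, -0.2155, 0.118]
tool_rot: [-3.137, -0.156, 0.001]
ft_force: [-0.1, 0.1, -1.1]
grip_width: 0.228
t 24.7 p [ 629.6 -215.5  118. ] yawy -84.31 tilt z [-5.e-04  6.e-04 -1.e+00] F [-0.05  0.11 -1.11] T [-0.12  0.06  0.  ] grip 1.99
shift cm [-17.19   7.48  -3.5 ] /n [-2.149  0.935 -0.437] rot rv [-0.001  0.     0.   ] q [-0.12  0.47  0.54  1.57 -0.26  1.17  0.57]
```

View pics/top15c.png

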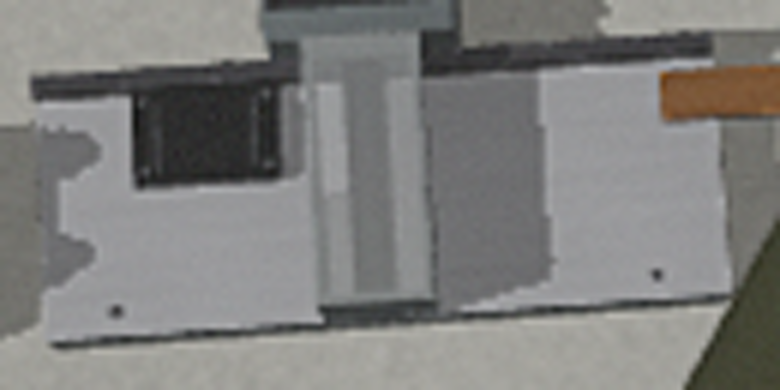

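View pics/scene15.png

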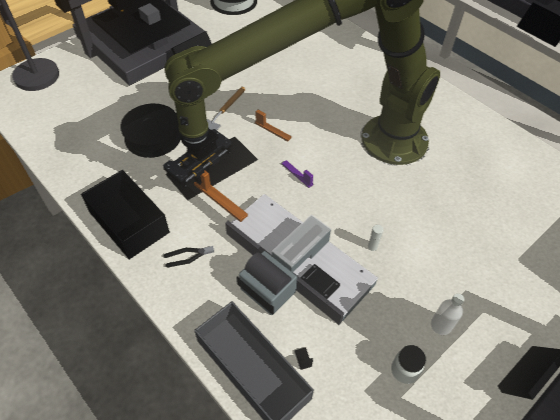

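The stick is out and the panel hasn't moved. Now back over the mat.

```bash

python3 -m crank '{"dp":[[-0.5,0.2,-1],[-1.5,0.7,-1],[-2.5,1.1,-0.8],[-2.8,1.2,-0.7],[-2.9,1.2,0],[-2.9,1.2,0],[-2.6,1.2,0],[-1.5,0.7,0]],"delta_rot":[[0,0,0],[0,0,0],[0,0,0],[0,0,0],[0,0,0],[0,0,0],[0,0,0],[0,0,0]]}'
python3 -m crank '{"dp":[[0,0,0],[0,0,0],[0,0,0],[0,0,0],[0,0,0],[0,0,0],[0,0,0],[0,0,0]],"delta_rot":[[0,0,0.1],[0,0,0.14],[0,0,0.14],[0,0,0.14],[0,0,0.14],[0,0,0.14],[0,0,0.14],[0,0,0.14]]}'
python3 -m crank '{"dp":[[0,0,0],[0,0,0],[0,0,0],[0,0,0],[0,0,0],[0,0,0],[0,0,0],[0,0,0]],"delta_rot":[[0,0,0.14],[0,0,0.14],[0,0,0.14],[0,0,0.14],[0,0,0.14],[0,0,0.07],[0,0,0],[0,0,0]]}'
python3 - <<'E'
from h import *
goto(466,-307,58,169.67)
for n in ('top','scene'):
    im=ctrl.get_image(n); cv2.imwrite(f'pics/{n}16.png',im); np.save(f'pics/{n}16.npy',im)
    c=im[150:280,300:430] if n=='top' else im[60:230,140:300]
    cv2.imwrite(f'pics/{n}16c.png',cv2.resize(c,None,fx=3.5,fy=3.5,interpolation=cv2.INTER_CUBIC))
E
```

```text
time: 25.6
position: [0.4635, -0.3088, 0.1532]
tool_rot: [-3.138, -0.152, -0.0]
ft_force: [-0.9, -0.5, -1.5]
grip_width: 0.23
time: 26.4
position: [0.4665, -0.3068, 0.1528]
tool_rot: [-2.767, 1.486, -0.001]
ft_force: [-0.4, 0.1, -1.4]
grip_width: 0.225
time: 27.2
position: [0.4663, -0.307, 0.1527]
tool_rot: [-2.016, 2.409, 0.0]
ft_force: [-0.4, -0.8, -0.6]
grip_width: 0.226
t 27.2 p [ 466.3 -307.   152.7] yawy 169.84 tilt z [ 3.e-04  4.e-04 -1.e+00] F [-0.35 -0.84 -0.57] T [-0.03  0.16 -0.03] grip 1.97
shift cm [0.01 0.03 9.47] /n [1.000e-03 4.000e-03 1.184e+00] rot rv [-0.     0.     0.003] q [-0.25  0.26  0.9   1.82 -0.22  1.17 -1.02]
```

View pics/scene16c.png

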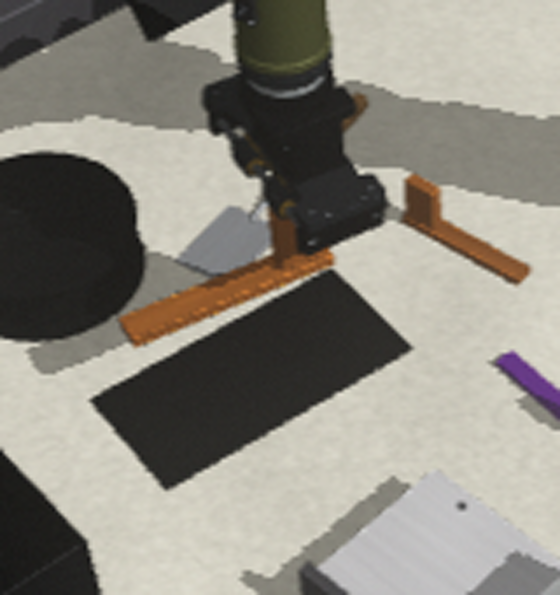

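```bash

python3 -m crank '{"dp":[[0,0,0.6],[0,0,1.4],[0,0,1.5],[0,0,1.5],[0,0,1.5],[0,0,1.3],[0,0,0.8],[0,0,0.5]],"delta_rot":[[0,0,0],[0,0,0],[0,0,0],[0,0,0],[0,0,0],[0,0,0],[0,0,0],[0,0,0]]}'
python3 -m crank '{"dp":[[0,0,0.2],[0,0,0.1],[0,0,0.1],[0,0,0],[0,0,0],[0,0,0],[0,0,0],[0,0,0]],"delta_rot":[[0,0,0],[0,0,0],[0,0,0],[0,0,0],[0,0,0],[0,0,0],[0,0,0],[0,0,0]]}'
python3 -c "
from h import *
goto(466,-307,56.6,169.67)"
```

```text
time: 28.1
position: [0.4655, -0.3075, 0.0605]
tool_rot: [2.012, -2.412, -0.001]
ft_force: [-0.4, -0.1, -1.7]
grip_width: 0.226
time: 28.9
position: [0.4659, -0.3075, 0.0576]
tool_rot: [-2.012, 2.412, -0.0]
ft_force: [0.1, 0.4, -0.9]
grip_width: 0.228
t 28.9 p [ 465.9 -307.5   57.6] yawy 169.68 tilt z [ 2.e-04  1.e-04 -1.e+00] F [ 0.11  0.38 -0.94] T [-0.03  0.16  0.  ] grip 1.99
shift cm [-0.05  0.    0.1 ] /n [-0.007  0.001  0.013] rot rv [-0.  0.  0.] q [-0.18  0.39  0.84  1.9  -0.34  1.   -0.93]
```

```bash

python3 -m crank '{"dp":[[0,0,0.1],[0,0,0.05],[0,0,0],[0,0,0],[0,0,0],[0,0,0],[0,0,0],[0,0,0]],"delta_rot":[[0,0,0],[0,0,0],[0,0,0],[0,0,0],[0,0,0],[0,0,0],[0,0,0],[0,0,0]]}'
python3 -c "
from h import *
goto(466,-307,56.6,169.67)
im=ctrl.get_image('scene'); cv2.imwrite('pics/s17.png',im)
cv2.imwrite('pics/s17c.png',cv2.resize(im[60:230,140:300],None,fx=3.5,fy=3.5,interpolation=cv2.INTER_CUBIC))"
```

```text
time: 29.7
position: [0.4661, -0.3076, 0.0566]
tool_rot: [-2.012, 2.412, -0.0]
ft_force: [-1.1, 0.7, 5.2]
grip_width: 0.229
t 29.7 p [ 466.1 -307.6   56.6] yawy 169.68 tilt z [ 5.e-04  3.e-04 -1.e+00] F [-1.1   0.73  5.16] T [0.21 0.6  0.01] grip 1.99
shift cm [-0.06  0.02  0.  ] /n [-0.007  0.003  0.   ] rot rv [-0.  0.  0.] q [-0.18  0.39  0.84  1.91 -0.35  1.   -0.93]
```

View pics/s17c.png

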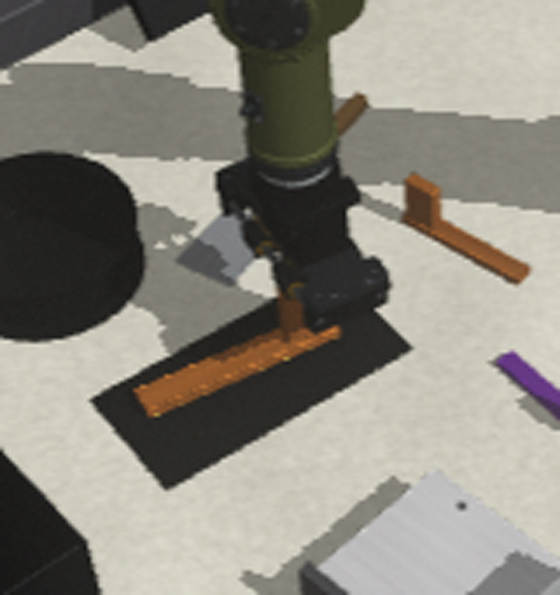

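It's down on the mat: the force is upward and the nose is where it was, at crop (148,400). Now I'll release and lift.

```bash

python3 -m crank '{"dp":[[0,0,0],[0,0,0],[0,0,0],[0,0,0],[0,0,0],[0,0,0],[0,0,0],[0,0,0]],"delta_rot":[[0,0,0],[0,0,0],[0,0,0],[0,0,0],[0,0,0],[0,0,0],[0,0,0],[0,0,0]]}' 7
python3 -m crank '{"dp":[[0,0,0],[0,0,0],[0,0,0],[0,0,0],[0,0,0],[0,0,0],[0,0,-0.2],[0,0,-0.4]],"delta_rot":[[0,0,0],[0,0,0],[0,0,0],[0,0,0],[0,0,0],[0,0,0],[0,0,0],[0,0,0]]}'
python3 -m crank '{"dp":[[0,0,-0.8],[0,0,-1],[0,0,-1.2],[0,0,-1.2],[0,0,-1.5],[0,0,-1.5],[0,0,-1.5],[0,0,-1.5]],"delta_rot":[[0,0,0],[0,0,0],[0,0,0],[0,0,0],[0,0,0],[0,0,0],[0,0,0],[0,0,0]]}'
python3 -m crank '{"dp":[[0,1,-1],[0,2,-1],[0,2,-1],[0,1,-1],[0,0,-1],[0,0,-1],[0,0,0],[0,0,0]],"delta_rot":[[0,0,0],[0,0,0],[0,0,0],[0,0,0],[0,0,0],[0,0,0],[0,0,0],[0,0,0]]}'
python3 - <<'E'
from h import *
goto(466,-307,56.6,169.67)
for n in ('top','scene'):
    im=ctrl.get_image(n); cv2.imwrite(f'pics/{n}18.png',im); np.save(f'pics/{n}18.npy',im)
E
```

```text
time: 30.55
position: [0.4659, -0.3075, 0.056]
tool_rot: [-2.013, 2.412, -0.0]
ft_force: [0.2, -0.3, -0.3]
grip_width: 0.784
time: 31.35
position: [0.4657, -0.3074, 0.062]
tool_rot: [2.012, -2.412, -0.001]
ft_force: [-0.1, -0.7, -0.0]
grip_width: 0.806
time: 32.15
position: [0.466, -0.3076, 0.1655]
tool_rot: [-2.012, 2.412, -0.001]
ft_force: [0.7, 0.2, 0.9]
grip_width: 0.804
time: 32.95
position: [0.4075, -0.2968, 0.2242]
tool_rot: [2.013, -2.411, 0.001]
ft_force: [-0.1, -0.3, -1.3]
grip_width: 0.804
t 32.95 p [ 407.5 -296.8  224.2] yawy 169.71 tilt z [-0.e+00 -6.e-04 -1.e+00] F [-0.05 -0.28 -1.34] T [0.   0.16 0.01] grip 7.0
shift cm [-0.05 -5.94 16.76] /n [-0.006 -0.743  2.095] rot rv [-0.    -0.001  0.001] q [-0.35 -0.01  0.94  1.86  0.01  1.29 -1.17]
```

View pics/scene18.png

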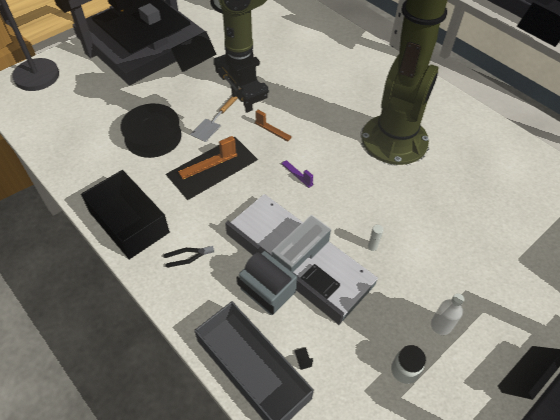

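View pics/top18.png

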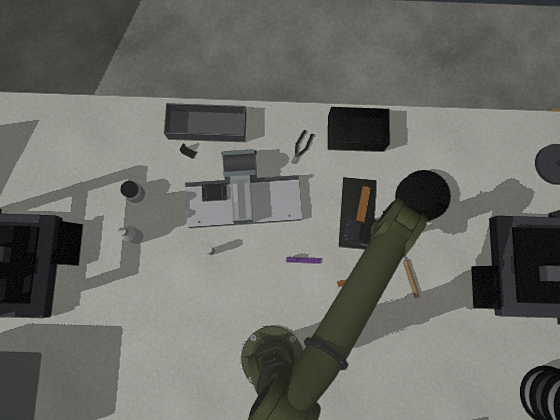

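```bash
python3 - <<'E'
from h import *
from meas import rect
c,s=np.cos(.0991),np.sin(.0991)
for n,box,off in (("top",(196,178,233,206),(-2,-1)),("scene",(298,258,345,304),(1,4))):
    im=np.load(f"pics/{n}18.npy"); g=im.max(2); k=rect((g<50).astype(np.uint8),box).reshape(-1,2)
    P=ray(n,k,.054)[:,:2]*1000-np.array(off)-[551,129]; D=np.c_[c*P[:,0]+s*P[:,1],-s*P[:,0]+c*P[:,1]]
    r=cv2.minAreaRect(D.astype(np.float32)); print(n,"panel in deb: ctr",np.round(r[0],1),np.round(r[1],1),round(r[2],1),"y range",D[:,1].min().round(1),D[:,1].max().round(1))
a=np.load("pics/scene0.npy");b=np.load("pics/scene18.npy")
def org(im):
    h=cv2.cvtColor(im,cv2.COLOR_BGR2HSV); m=((h[...,0]<20)&(h[...,1]>130)&(h[...,2]>60)).astype(np.uint8)
    k=rect(m,(160,125,255,190)); return k.reshape(-1,2).mean(0).round(1),cv2.boundingRect(k)
print(org(a),org(b))
E
```

```text
top panel in deb: ctr [44.5 96.1] [93.2 60.8] 89.4 y range 49.2 142.8
scene panel in deb: ctr [44.9 97.5] [56.4 88.9] 0.0 y range 53.0 141.9
(array([210.2, 158.9]), (178, 136, 59, 43)) (array([210.9, 159.2]), (178, 136, 59, 43))
```

The panel is square against the fence with its rear at deburrer y ≈ +50 mm, clear of the guard's +35 mm. The stick is back in its starting pixels, so I'm handing in.

```bash
python3 -c "
from bench import ctrl
print(ctrl.close_job())"
```

```text
the job is handed in; nothing more can be done
None
```

The job is done and handed in, with the last move ending at 33 s of the 66 s allowed. I took the larger wooden stick from the mat and pressed the panel square against the fence with the blade's side (about 5 N at the end). I then pushed it from behind with the nose, under the guard and onto the outfeed bed. The stick went back on the mat, handle up.

- **Panel:** both cameras put its centre at deburrer (about 44.5–45, 96–97.5) mm, square to within about 0.6°. Its rear edge is at y ≈ 49–53 mm, past the guard's edge at y = 35.
- **Stick:** its outline in the scene view matches the start to within 1 px.
- **Everything else:** by eye nothing else looked moved in the last pictures, though the arm hid part of the smaller stick and the scraper. The gripper was well clear at z ≈ 0.22 m.
- **Camera disagreement:** the two cameras differed by about 3–6 mm. I settled that from the gripped stick's pose, and the contact at the fence agreed to about 1 mm.

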